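# Set out the hotel room's coffee corner and log it

### The arm

A 6-joint arm with a two-finger parallel gripper is mounted at the origin on the work surface. World frame = base frame: x ahead of the robot, y to its left, z up, the work surface at z = 0. Lengths are in m, angles in rad, forces in N, time in s.
With the tool pointing down it reaches from about 0.425 to 0.95 m from the base axis. Payload 3.5 kg.
Tool frame: the origin (TCP) lies on the centre line of the jaws, within the pads' length; the fingertips stand 19 mm ahead of it and the grasp point (between the pads) is the TCP; z points along the fingers, y is the line along which they close (so a half turn about z gives the same grasp; the last joint's range is limited). The gripper opens to 85 mm and grips with 20 to 120 N. Pads are 22 mm wide; open, the fingers measure 114 mm over their backs; the gripper's body (76 mm by 85 mm) begins 54 mm behind the grasp point. The pads swing forward as they close: fully open they stand 13 mm farther back than shut.
Start: joints at [-1.438, 0.286, 1.577, -0, 1.279, -0.15], TCP at [0.188, -0.648, 0.224] pointing down, gripper open.
Joint ranges: [-2.77, 2.77], [-0.9, 2.22], [0.21, 2.48], [-1.53, 4.67], [0.24, 2.81], [-2.84, 2.84]. Speed limits (rad/s): [2.79, 2.79, 3.14, 3.14, 3.14, 3.14].

### API

Orientations are given as a unit quaternion [x, y, z, w].
In Python, from plant import ctrl, imaging gives the robot as it stands. The module is installed in compiled form; this text tells all that it offers.
- The arm moves only by the shell command python3 -m handwheel 'ROWS' [OPENING] [FORCE]. ROWS is JSON, one flat list of numbers, 6 for each row, row after row: the shift along the world's x, y, z in units of 150 mm (1.0 is 150 mm), then the turn, a rotation vector about the world's x, y, z in units of 90 degrees (1.0 is 90 degrees). In form: [tx, ty, tz, rx, ry, rz, tx, ty, tz, rx, ry, rz, ...]. A call has 1 to 5 rows; each row shifts and turns the commanded pose from where the row before left it; what a row does not reach is not made up. A row lasts 1/12 s, in which the tool goes at most 41.7 mm and 7.16 degrees, less where a joint would pass 70% of its speed; a pose out of reach is approached as far as the arm can. A call with a number of a shift or a turn outside -1 to 1 is refused whole. A call with a gripper value outside its range is refused whole. OPENING is the opening, from 0 (shut) to 1 (fully open), set as the call begins (- or left out, the last holds). The fingers move at their own pace and stop on an object; FORCE is the grip in N (left out, the last holds). Time passes only in rows, so rows that do not move let the fingers close. It gives the time, the measured TCP pose, the force, the opening and the grip force at its end, in the units of the state.
- ctrl.get_state(): the state, without advancing time (a new reading comes with each control period).
- imaging.read_camera(name): name is "scene" or "top" or "wrist"; returns (picture, depth): 384x512x3 uint8, blue, green, red; 384x512 float32, m along the optical axis (not along the pixel's ray), 0 where there is no reading.
- imaging.get_calibration(name): a dict with "fovy" (degrees; the focal length in pixels is half the picture's height over the tangent of half this angle, whatever the lens; pixels are square), "cx", "cy" (the principal point, pixels), "R" (3x3) and "t" (3): a world point X has camera coordinates R X + t. Camera axes: x right, y down, z forward; pixel columns grow to the right and rows downward; lengths in m; the calibration is good to about 2 mm. A picture is of the moment at which its call begins: read the wrist's pose just before it. get_calibration takes no time and is no camera call; for the wrist camera it gives the pose at the moment of the call.
- ctrl.sign_off(): hands the job in; it is judged then, once.
The state is a dict: "time": time; "qpos": joint angles; "dq": joint speeds; "joint_efforts": joint torques, N m; "eef_pos": TCP position; "tcp_rot": TCP orientation; "contact_force": force on the tool from outside, world axes, zero at the start; "wrist_torque": the same for the moment, N m; "opening": opening from 0.0 (shut) to 1.0 (fully open); "finger_force": force on a finger pad.
Only numpy, scipy, OpenCV 4.12 (cv2) and the standard library are available. Lean on these libraries where they do the work, as an engineer would, in place of code of your own. Each camera call takes 0.05 s, during which the arm holds its last target. There are 200 camera calls.

### The job

Set the coffee corner for the next guests. First squeeze the stock scanner's trigger fully and let it spring back to log the start; then lay every biscuit carton flat and centred across the foot of an upturned cup, one to a cup, and rest the room sign lengthwise up the sloped easel, flat, centred and with its lower end down at the lip. When all of that is in place, squeeze and release the trigger again to log the finish; leave the cups standing where they are and do not disturb the two creamer pots.

Things in the scene. Friction and masses are not known exactly. Their poses are not given: they have to be found in the camera images.
- cup1: white espresso cup standing upside down on a white saucer (114 mm wide, rim 14 mm high; the cup sits 8 mm above the table, loose, 0.25 kg). Cup 44 mm high, 74 mm wide at the rim below, narrowing to a flat round foot 48 mm wide on top; handle toward its +y. Origin: centre of the mouth rim, at the bottom; z up. There are always four.
- cup1_foot (a point): centre of the flat top (the foot, 48 mm wide) of that upturned cup, about 52 mm above the table
- pack1: white biscuit carton with three teal bands, rigid, 120 x 30 x 30 mm, about 70 g, lying on the table at the start (three or four of the four are there). Origin: its centre; x along its length; y and z across its square section.
- cup2: white espresso cup standing upside down on a white saucer (114 mm wide, rim 14 mm high; the cup sits 8 mm above the table, loose, 0.25 kg). Cup 44 mm high, 74 mm wide at the rim below, narrowing to a flat round foot 48 mm wide on top; handle toward its +y. Origin: centre of the mouth rim, at the bottom; z up. There are always four.
- cup2_foot (a point): centre of the flat top (the foot, 48 mm wide) of that upturned cup, about 52 mm above the table
- pack2: white biscuit carton with three teal bands, rigid, 120 x 30 x 30 mm, about 70 g, lying on the table at the start (three or four of the four are there). Origin: its centre; x along its length; y and z across its square section.
- cup3: white espresso cup standing upside down on a white saucer (114 mm wide, rim 14 mm high; the cup sits 8 mm above the table, loose, 0.25 kg). Cup 44 mm high, 74 mm wide at the rim below, narrowing to a flat round foot 48 mm wide on top; handle toward its +y. Origin: centre of the mouth rim, at the bottom; z up. There are always four.
- cup3_foot (a point): centre of the flat top (the foot, 48 mm wide) of that upturned cup, about 52 mm above the table
- pack3: white biscuit carton with three teal bands, rigid, 120 x 30 x 30 mm, about 70 g, lying on the table at the start (three or four of the four are there). Origin: its centre; x along its length; y and z across its square section.
- cup4: white espresso cup standing upside down on a white saucer (114 mm wide, rim 14 mm high; the cup sits 8 mm above the table, loose, 0.25 kg). Cup 44 mm high, 74 mm wide at the rim below, narrowing to a flat round foot 48 mm wide on top; handle toward its +y. Origin: centre of the mouth rim, at the bottom; z up. There are always four.
- cup4_foot (a point): centre of the flat top (the foot, 48 mm wide) of that upturned cup, about 52 mm above the table
- pack4: white biscuit carton with three teal bands, rigid, 120 x 30 x 30 mm, about 70 g, lying on the table at the start (three or four of the four are there). Origin: its centre; x along its length; y and z across its square section.
- sign: navy room sign with a beige panel on both faces, rigid plate 130 x 64 x 12 mm, about 140 g, lying flat at the start. Origin: its centre; x along the 130 mm, y along the 64 mm, z through its thickness. Both faces and both ends are alike.
- easel: small fixed dark wood easel: foot 110 x 70 x 10 mm and a post carrying the sloped ledge. Origin: centre of its underside; x horizontal, pointing the way the ledge rises.
- ledge: the easel's rest, rising at 30 degrees toward its +x: a plank 44 mm wide (y), surface from x = -73 to +55 mm, with a brass lip 12 mm proud across its low end, inner face at x = -67 mm. Origin: on the surface under the seated sign's middle, 70 mm above the table; x up the slope, z out of the surface. Seated, the sign's centre is at z = 6 mm, x about -2 to +2 mm.
- scanner: fixed black stock scanner on its side in a grey cradle, head's top at 85 mm. Its grip, 28 mm wide, 34 mm high, centre 60 mm up, sticks out level along its own -x from x = 0 to -100 mm, between y = -40 and -12 mm; the orange trigger lies beside it on its +y side. Origin: under the cradle at table level, z up.
- squeeze (a point): point midway between the back of the scanner's grip and the outside of the trigger, 60 mm up, where to squeeze: from above, fingers closing along the scanner's y, 52 mm over both. Clear below down to 12 mm above the table.
- trigger (a joint): sprung orange trigger, hinged about the vertical at the scanner's head, 60 mm long, 22 mm high: 0 at rest, 0.32 rad fully squeezed toward the grip (about 8 N at the squeeze point); springs back
- creamer1: bystander: small white creamer pot with a blue lid, 46 mm wide, 25 mm high. Origin: centre of its underside.
- creamer2: bystander: small white creamer pot with a blue lid, 46 mm wide, 25 mm high. Origin: centre of its underside.
Things that resemble listed ones, but are neither listed nor needed, are in the scene too. What is shaped like the pack1 but brown or yellow is not meant. Leave any brown look-alike of the pack2 alone.

How it is judged:
On the way, in this order (a step that is already met when the one before it is completed fails the run):
1. the trigger is squeezed to log the start (value of joint trigger above 0.22 rad), for 0.1 s.
2. the trigger is let go (value of joint trigger below 0.06 rad), for 0.2 s.
3. every carton lies on a cup and the sign rests on the easel (((horizontal distance between pack1 and cup1_foot below 0.015 m and z of pack1 in the frame of cup1 between 0.053 and 0.065 m) or (horizontal distance between pack1 and cup2_foot below 0.015 m and z of pack1 in the frame of cup2 between 0.053 and 0.065 m) or (horizontal distance between pack1 and cup3_foot below 0.015 m and z of pack1 in the frame of cup3 between 0.053 and 0.065 m) or (horizontal distance between pack1 and cup4_foot below 0.015 m and z of pack1 in the frame of cup4 between 0.053 and 0.065 m)) and angle between pack1's own x axis and vertical between 1.45 and 1.69 rad and linear speed of each of pack1, pack2, pack3, pack4, sign below 0.02 m/s and ((horizontal distance between pack2 and cup1_foot below 0.015 m and z of pack2 in the frame of cup1 between 0.053 and 0.065 m) or (horizontal distance between pack2 and cup2_foot below 0.015 m and z of pack2 in the frame of cup2 between 0.053 and 0.065 m) or (horizontal distance between pack2 and cup3_foot below 0.015 m and z of pack2 in the frame of cup3 between 0.053 and 0.065 m) or (horizontal distance between pack2 and cup4_foot below 0.015 m and z of pack2 in the frame of cup4 between 0.053 and 0.065 m)) and angle between pack2's own x axis and vertical between 1.45 and 1.69 rad and ((horizontal distance between pack3 and cup1_foot below 0.015 m and z of pack3 in the frame of cup1 between 0.053 and 0.065 m) or (horizontal distance between pack3 and cup2_foot below 0.015 m and z of pack3 in the frame of cup2 between 0.053 and 0.065 m) or (horizontal distance between pack3 and cup3_foot below 0.015 m and z of pack3 in the frame of cup3 between 0.053 and 0.065 m) or (horizontal distance between pack3 and cup4_foot below 0.015 m and z of pack3 in the frame of cup4 between 0.053 and 0.065 m)) and angle between pack3's own x axis and vertical between 1.45 and 1.69 rad and ((horizontal distance between pack4 and cup1_foot below 0.015 m and z of pack4 in the frame of cup1 between 0.053 and 0.065 m) or (horizontal distance between pack4 and cup2_foot below 0.015 m and z of pack4 in the frame of cup2 between 0.053 and 0.065 m) or (horizontal distance between pack4 and cup3_foot below 0.015 m and z of pack4 in the frame of cup3 between 0.053 and 0.065 m) or (horizontal distance between pack4 and cup4_foot below 0.015 m and z of pack4 in the frame of cup4 between 0.053 and 0.065 m)) and angle between pack4's own x axis and vertical between 1.45 and 1.69 rad and x of sign in the frame of ledge between -0.012 and 0.01 m and y of sign in the frame of ledge between -0.012 and 0.012 m and z of sign in the frame of ledge between 0 and 0.012 m and angle between the z axis of sign and the z axis of ledge, either way round below 0.12 rad and angle between the x axis of sign and the x axis of ledge, either way round below 0.15 rad), for 0.3 s.
4. the trigger is squeezed again to log the finish (value of joint trigger above 0.22 rad), for 0.1 s.
5. the trigger is let go (value of joint trigger below 0.06 rad), for 0.2 s.
At the end, for the whole second after the job is handed in: each carton present lies level (0.12 rad) on a cup's foot, centred within 15 mm, at rest; the sign lies flat (0.12 rad) and lengthwise (0.15 rad) on the ledge within 10 mm of its seat; the cups stand upside down (0.1 rad); the trigger is back (below 0.06 rad) (all of step 3 and angle between each of cup1, cup2, cup3, cup4's own z axis and vertical below 0.1 rad and value of joint trigger below 0.06 rad); the robot touches nothing.
It fails at once if a cup is tipped, or moved by more than 35 mm (angle between any of cup1, cup2, cup3, cup4's own z axis and vertical above 0.4 rad or distance of any of cup1, cup2, cup3, cup4 from where it was at the start of the episode above 0.035 m).
It fails at once if a creamer pot is moved by more than 40 mm (distance of any of creamer1, creamer2 from where it was at the start of the episode above 0.04 m).
Of pack1, pack2, pack3, pack4 only 3 to 4 are there at a start; the rules pass over those that are not, and their reading is None.
At some moment in a run one of pack1, pack2, pack3, pack4 may be knocked a few centimetres aside while the robot is not near it.
It also fails if it takes over 208 s, if anything falls off the work surface, if the arm or the gripper's body presses on something with over 40 N, if the wrist force passes 120 N, or if a joint passes its speed limit or range.

## Working session

There is one attempt and no reset: what is moved stays moved. The work goes in short steps, Python scripts to look and compute and a shell command to move; the robot and the scene stay as the last step left them, time stands still between calls to the robot, and variables do not carry over. Pictures are saved under pics/ and viewed, at most 14 in all, crops included, and the job is handed in when it is done.

```bash
mkdir -p pics
cat > h.py <<'E'
import numpy as np, cv2
from plant import ctrl, imaging
def grab(n):
    c=imaging.get_calibration(n); p,d=imaging.read_camera(n); return p,d,c
def K(c,h=384):
    f=h/2/np.tan(np.radians(c["fovy"])/2); return f,c["cx"],c["cy"]
def world(c,u,v,d):
    f,cx,cy=K(c); X=np.stack([(u-cx)/f*d,(v-cy)/f*d,d*np.ones_like(u,dtype=float)],-1)
    return (X-np.array(c["t"]))@np.array(c["R"])
def plane(c,u,v,z):
    u=np.asarray(u,float);v=np.asarray(v,float)
    f,cx,cy=K(c);R=np.array(c["R"]);o=-R.T@np.array(c["t"])
    r=np.stack([(u-cx)/f,(v-cy)/f,np.ones_like(u)],-1)@R
    return o+r*((z-o[2])/r[...,2])[...,None]
E
python3 - <<'E'
from h import *
s=ctrl.get_state(); print(s["time"],s["eef_pos"],s["tcp_rot"],s["opening"])
for n in ["top","scene","wrist"]:
    p,d,c=grab(n); np.savez(f"{n}0.npz",p=p,d=d,R=c["R"],t=c["t"],fovy=c["fovy"],cx=c["cx"],cy=c["cy"])
    print(n,{k:np.round(v,3).tolist() for k,v in c.items() if k in("fovy","cx","cy","R","t")}, (d==0).mean())
    cv2.imwrite(f"pics/{n}0.png",cv2.resize(p,(800,600),interpolation=cv2.INTER_CUBIC))
E
```

```text
0.0 [ 0.18828369 -0.64749653  0.2221108 ] [ 9.90018693e-01  1.40930947e-01  1.08473835e-05 -1.20656268e-03] 0.9999306867929489
top {'fovy': 42.7, 'cx': 252.554, 'cy': 184.617, 'R': [[-0.064, -0.998, 0.001], [-0.972, 0.062, -0.226], [0.225, -0.016, -0.974]], 't': [-0.003, 0.516, 1.347]} 0.0041351318359375
scene {'fovy': 53.858, 'cx': 251.629, 'cy': 190.367, 'R': [[0.06, 0.998, -0.019], [0.679, -0.055, -0.732], [-0.732, 0.031, -0.681]], 't': [0.001, -0.282, 1.488]} 0.003972371419270833
wrist {'fovy': 64.451, 'cx': 259.36, 'cy': 189.113, 'R': [[0.279, -0.96, -0.003], [-0.92, -0.269, 0.285], [-0.274, -0.077, -0.959]], 't': [-0.674, -0.038, 0.379]} 0.004109700520833333
```

View pics/top0.png

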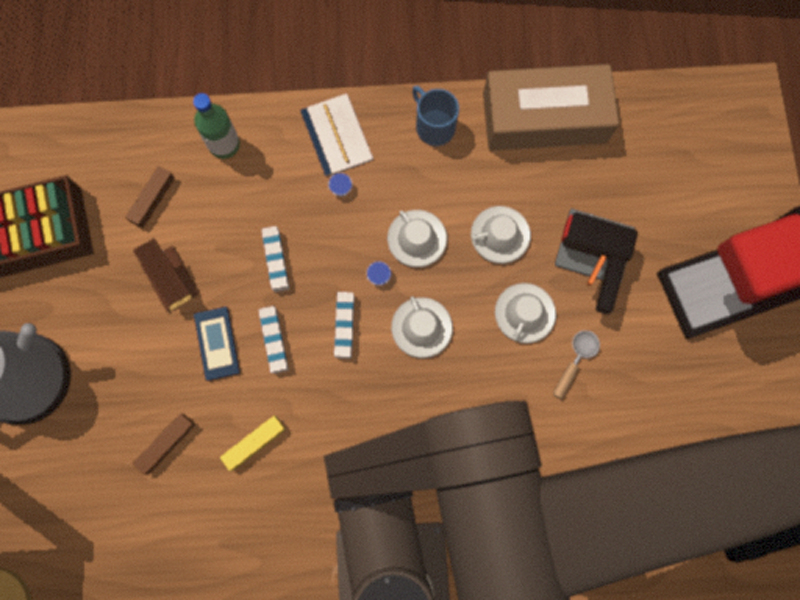

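View pics/scene0.png

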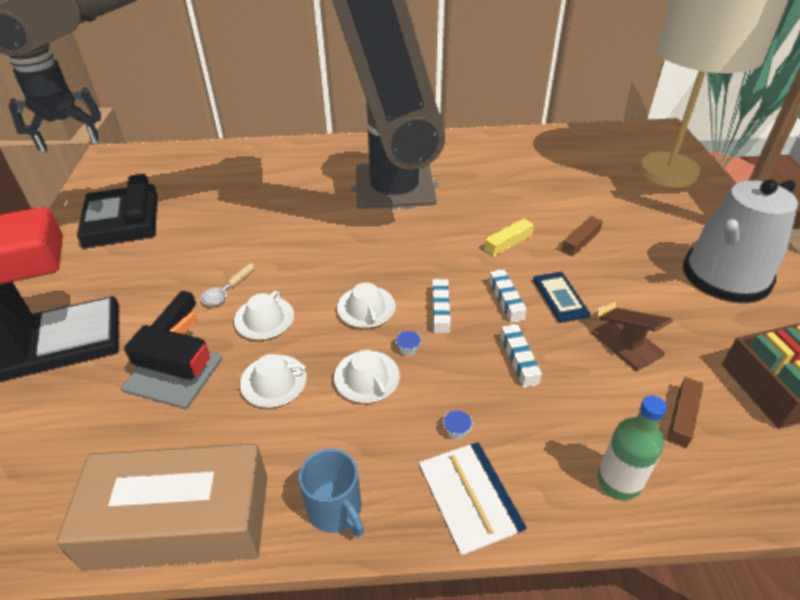

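The top view (800x600 pixels) shows these things:
- **Cartons:** three white/teal ones at (275,258), (272,340) and (344,325). The yellow bar at (253,443) and the brown bars at (150,196) and (163,444) are look-alikes. No fourth carton is visible.
- **Sign:** navy, at (217,343).
- **Easel:** at (165,275), with its brass lip at (180,302).
- **Cups:** at (417,236), (502,232), (525,312) and (422,326).
- **Scanner:** at (600,240), with the orange trigger at (597,268).
- **Creamers:** at (340,184) and (378,273).

The scene view agrees with this.

```bash
cat > m.py <<'E'
from h import *
def load(n):
    z=np.load(f"{n}0.npz"); return z["p"],z["d"],{k:z[k] for k in("R","t")}|{k:float(z[k]) for k in("fovy","cx","cy")}
def cloud(p,d,c):
    v,u=np.mgrid[:384,:512]; W=world(c,u,v,d.astype(float)); hsv=cv2.cvtColor(p,cv2.COLOR_BGR2HSV)
    return W,hsv
def blobs(m,amin):
    n,l,s,ce=cv2.connectedComponentsWithStats(m.astype(np.uint8)); return [(l==i,s[i,4],ce[i]) for i in range(1,n) if s[i,4]>=amin]
def rect(W,m):
    P=W[m]; r=cv2.minAreaRect((P[:,:2]*1000).astype(np.float32)); b=cv2.boxPoints(r)
    e=b[1]-b[0]; g=b[2]-b[1]; L=e if np.hypot(*e)>np.hypot(*g) else g
    return np.round(r[0],1), np.round(r[1],1), round(float(np.degrees(np.arctan2(L[1],L[0])))%180,1), np.round(np.percentile(P[:,2]*1000,[5,50,95]),1), len(P)
E
python3 - <<'E'
from m import *
for n in ("top","scene"):
    p,d,c=load(n); W,hsv=cloud(p,d,c); H,S,V=[hsv[...,i].astype(int) for i in range(3)]; Z=W[...,2]
    print("==",n,"table z pct",np.round(np.percentile(Z[(d>0)&(abs(Z)<.02)],[5,50,95])*1000,1))
    R=(W[...,0]>.25)&(W[...,0]<.95)&(abs(W[...,1])<.7)&(d>0)
    white=(S<70)&(V>110); teal=(H>85)&(H<112)&(S>90)&(V>70)&(V>0)
    # cup feet
    m=R&white&(Z>.044)&(Z<.06)
    print("feet"); [print(np.round(np.median(W[b],0)*1000,1),rect(W,b),np.round(ce)) for b,a,ce in blobs(m,25)]
    m=R&(Z>.024)&(Z<.037)&((S<80)&(V>100)|teal)
    print("pack tops"); [print(rect(W,b),np.round(ce)) for b,a,ce in blobs(m,60)]
    m=R&(Z>.016)&(Z<.035)&(H>112)&(H<128)&(S>130)
    print("creamers"); [print(rect(W,b),np.round(ce)) for b,a,ce in blobs(m,20)]
    m=R&(Z>.006)&(Z<.02)&(((H>95)&(H<125)&(S>60)&(V<110))|((H>15)&(H<40)&(S<130)&(V>120)))
    print("sign"); [print(rect(W,b),np.round(ce)) for b,a,ce in blobs(m,100)]
    m=R&(H<16)&(H>3)&(S>200)&(V>150)&(Z>.03)
    print("trigger"); [print(rect(W,b),np.round(ce)) for b,a,ce in blobs(m,10)]
    m=R&(V<60)&(S<120)&(Z>.05)&(Z<.095)&(W[...,1]<-.1)
    print("scanner black"); [print(rect(W,b),np.round(ce)) for b,a,ce in blobs(m,60)]
    m=R&(Z>.03)&(Z<.12)&(W[...,1]>.25)
    print("high left"); [print(rect(W,b),np.round(ce)) for b,a,ce in blobs(m,100)]
E
```

```text
== top table z pct [-5.1  0.2  8.7]
feet
[622.9 -83.4  51. ] (array([622.3, -83.5]), array([55.9, 55.8]), 74.3, array([45., 51., 56.]), 266) [267. 148.]
[ 618.3 -244.2   51.4] (array([ 621.3, -244.3]), array([54.7, 51.9]), 40.7, array([45.7, 51.4, 56.4]), 254) [321. 146.]
[ 463.3 -275.5   51. ] (array([ 465.2, -277.5]), array([55.7, 53.3]), 26.6, array([44.9, 51. , 56. ]), 279) [338. 197.]
[449.  -79.9  50.9] (array([449.2, -80.6]), array([54.4, 53.8]), 57.0, array([45.4, 50.9, 56.1]), 290) [270. 207.]
pack tops
(array([598.3, 187.9]), array([120.2,  31.2]), 7.2, array([25.2, 29.9, 35.3]), 388) [175. 165.]
(array([610.8, -81.6]), array([67.9, 46.4]), 76.5, array([24.8, 29.5, 36.3]), 71) [266. 156.]
(array([ 480.7, -620.2]), array([112.1, 119.5]), 106.2, array([29. , 33.6, 36.6]), 1081) [451. 186.]
(array([461.8,  63.5]), array([ 30.1, 119. ]), 174.7, array([25.7, 30.5, 34.6]), 417) [220. 207.]
(array([442.5, 195.9]), array([120.4,  30.9]), 9.6, array([25.3, 29.9, 34.1]), 417) [174. 217.]
(array([434.8, -76.9]), array([68.5, 36.9]), 76.5, array([24.2, 29.6, 35.5]), 63) [268. 215.]
cre
[... 3948 characters left out ...]
ack
(array([ 542.9, -400. ]), array([119.3, 159. ]), 157.1, array([56.5, 83.2, 87.3]), 1326) [106. 218.]
(array([ 521.7, -689. ]), array([93. , 21.1]), 0.4, array([52.9, 72.8, 92.7]), 315) [ 10. 215.]
high left
(array([428.3, 626.8]), array([152.4,  73. ]), 40.3, array([ 34.5,  77.1, 115.6]), 1448) [469. 167.]
(array([567.3, 386.3]), array([119.4,  47.4]), 27.2, array([35.2, 57.7, 95.3]), 595) [404. 205.]
(array([689.8, 609.8]), array([141.7, 124.1]), 11.5, array([35.4, 65.9, 80.9]), 1768) [494. 233.]
(array([737., 425.]), array([ 30.2, 119.7]), 147.8, array([30.1, 31. , 32.9]), 301) [440. 260.]
(array([856.1, 273.6]), array([64.4, 35.4]), 52.5, array([ 34.9,  79.9, 118. ]), 836) [401. 298.]
```

Run:
```python
from m import *
from scipy.spatial.transform import Rotation as Ro
for n in ("top","scene"):
    p,d,c=load(n); W,hsv=cloud(p,d,c); H,S,V=[hsv[...,i].astype(int) for i in range(3)]; Z=W[...,2]
    print("==",n)
    # ledge plane
    m=(Z>.032)&(Z<.12)&(abs(W[...,0]-.568)<.09)&(abs(W[...,1]-.387)<.07)&(d>0)
    P=W[m]; best=None; rng=np.random.default_rng(0)
    for _ in range(500):
        q=P[rng.choice(len(P),3,False)]; nn=np.cross(q[1]-q[0],q[2]-q[0]); nn/=np.linalg.norm(nn)+1e-12
        if abs(nn[2])<.75: continue
        ins=abs((P-q[0])@nn)<.004
        if best is None or ins.sum()>best.sum(): best=ins
    Q=P[best]; mu=Q.mean(0); nn=np.linalg.svd(Q-mu)[2][2]; nn*=np.sign(nn[2])
    print("ledge n",nn.round(3),"slope",np.degrees(np.arccos(nn[2])).round(1),len(Q),len(P),"mu",mu.round(4))
    zx=-np.array([nn[0],nn[1]]); zx/=np.hypot(*zx); print("uphill yaw by normal",np.degrees(np.arctan2(zx[1],zx[0])).round(1))
    r=cv2.minAreaRect((Q[:,:2]*1000).astype(np.float32)); print("plank rect",r)
    br=m&(H>15)&(H<35)&(S>80)&(V>120)
    if br.sum()>3: print("brass",W[br].mean(0).round(4),W[br].std(0).round(4),br.sum())
    # scanner crop stats
    m=(abs(W[...,0]-.54)<.12)&(abs(W[...,1]+.4)<.12)&(d>0)
    for lab,mm in (("orange",m&(H>3)&(H<18)&(S>190)&(V>130)&(Z>.03)),("red",m&((H<3)|(H>174))&(S>150)&(Z>.03)),("black>77",m&(V<70)&(Z>.073)&(Z<.095)),("black 45..72 grip",m&(V<70)&(Z>.06)&(Z<.08)),("grey",m&(Z<.03)&(Z>.004)&(S<80))):
        for b,a,ce in blobs(mm,15): print(lab,rect(W,b),np.round(ce))
    u,v=(386,161) if n=="top" else (106,218)
    cv2.imwrite(f"pics/sc_{n}.png",cv2.resize(p[v-45:v+45,u-45:u+45],(400,400),interpolation=cv2.INTER_CUBIC))
    u,v=(103,175) if n=="top" else (404,210)
    cv2.imwrite(f"pics/ea_{n}.png",cv2.resize(p[v-45:v+45,u-45:u+45],(400,400),interpolation=cv2.INTER_CUBIC))
cv2.imwrite("pics/crops.png",np.vstack([np.hstack([cv2.resize(cv2.imread(f"pics/{a}_{b}.png"),(300,300)) for b in("top","scene")]) for a in ("sc","ea")]))
```

```text
== top
ledge n [-0.433 -0.252  0.865] slope 30.1 554 730 mu [0.572  0.3895 0.0681]
uphill yaw by normal 30.2
plank rect ((570.4644775390625, 388.5033264160156), (109.90475463867188, 44.25252151489258), 28.009355545043945)
brass [0.5183 0.3622 0.0443] [0.0065 0.0112 0.0039] 46
red (array([ 607.8, -360.6]), array([ 6. , 40.7]), 156.7, array([71. , 77.8, 83.7]), 35) [363. 144.]
black>77 (array([ 540.2, -401.7]), array([123.4, 163.3]), 156.6, array([74.6, 83.2, 88.7]), 1146) [387. 159.]
black 45..72 grip (array([ 518.1, -389.3]), array([118.5, 114.7]), 67.2, array([63.2, 75. , 79.5]), 447) [388. 177.]
grey (array([ 651.3, -414.7]), array([57.7,  8.5]), 75.3, array([ 8.4, 11.5, 17.8]), 23) [374. 137.]
grey (array([ 619.8, -292.3]), array([80.4, 23.9]), 0.7, array([ 6.1, 11.4, 17.3]), 142) [334. 149.]
grey (array([ 559.3, -384.4]), array([74.7, 46.3]), 63.8, array([ 6.7, 11.5, 16.7]), 317) [368. 167.]
grey (array([ 540. , -434.3]), array([ 9.7, 38.7]), 155.7, array([ 7.8, 11.3, 14.4]), 32) [385. 173.]
grey (array([ 470.4, -306.7]), array([53.1, 99.9]), 179.8, array([ 6. , 11.4, 21.8]), 295
[... 345 characters left out ...]
0.0, array([48.3, 66.8, 79.6]), 141) [127. 230.]
black>77 (array([ 542.4, -399.8]), array([121.5, 159.8]), 156.6, array([75.2, 84.8, 87.6]), 1044) [106. 217.]
black 45..72 grip (array([ 495. , -426.4]), array([24.8, 94.2]), 158.0, array([62.7, 76.1, 79.1]), 275) [111. 199.]
black 45..72 grip (array([ 613.8, -427.6]), array([116.7,  10. ]), 71.8, array([61.1, 71.6, 79.4]), 203) [102. 232.]
grey (array([ 476. , -312.4]), array([100.3,  39.1]), 25.9, array([ 8.1, 12.5, 25.6]), 204) [157. 208.]
grey (array([ 586.2, -426.3]), array([131.9, 118.7]), 68.8, array([ 7.6, 12.6, 21.1]), 932) [108. 246.]
grey (array([ 617.9, -291. ]), array([79.8, 21.4]), 0.8, array([ 8.3, 12. , 15.5]), 140) [158. 245.]
```

View pics/crops.png

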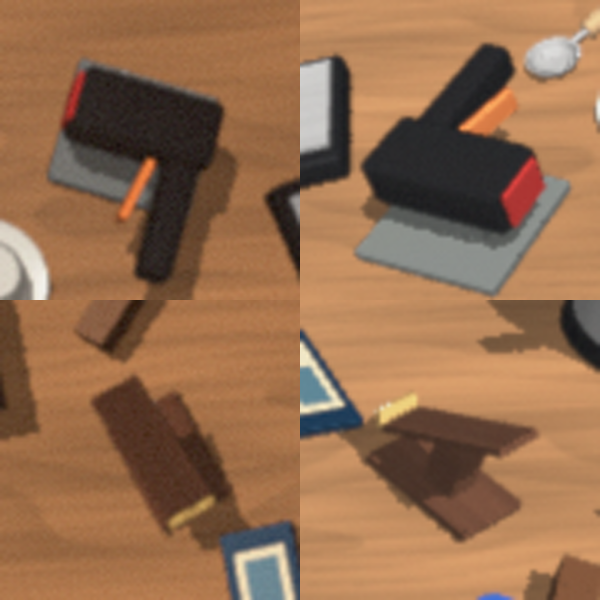

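The crops show the scanner's grip reaching toward the robot, with the orange trigger on its left at crop pixel (138,190). The easel's brass lip is at its near end, crop pixel (190,510). That matches uphill being away from the robot, at a yaw of about 28°. Next I work out the squeeze point.

Run:
```python
from m import *
for n in ("top","scene"):
    p,d,c=load(n); W,hsv=cloud(p,d,c); H,S,V=[hsv[...,i].astype(int) for i in range(3)]; Z=W[...,2]
    m=(abs(W[...,0]-.54)<.12)&(abs(W[...,1]+.4)<.12)&(d>0)
    o=m&(H>2)&(H<20)&(p[...,2]>p[...,0].astype(int)+110)&(Z>.025)
    v,u=np.nonzero(o); print(n,"orange",len(u),W[o].mean(0).round(4),np.percentile(Z[o],[10,50,90]).round(3)); 
    if len(u): 
        q=plane(c,u,v,.071); k=np.argsort(q[:,0]); print(q[k[[0,1,2,-3,-2,-1]],:2].round(4).tolist())
    # grip: black top 70..82 with x far from head, iterative
    b=m&(V<75)&(Z>.066)&(Z<.092); P=W[b]
    th=np.radians(-23); ex=np.array([np.cos(th),np.sin(th)]); ey=np.array([-ex[1],ex[0]])
    a=P[:,:2]@ex; l=P[:,:2]@ey
    print("along range",np.percentile(a,[.5,99.5]).round(4),"lat",np.percentile(l,[.5,99.5]).round(4))
    for lo in np.arange(a.min(),a.max(),.015):
        k=(a>=lo)&(a<lo+.015); print(round(lo,3),k.sum(),np.percentile(l[k],[3,50,97]).round(4),np.median(P[k,2]).round(3))
    k=(a>a.min()+.006)&(a<a.min()+.08); g=P[k,:2]; mu=g.mean(0); d0=np.linalg.svd(g-mu)[2][0]; print("grip axis",mu.round(4),np.degrees(np.arctan2(d0[1],d0[0])).round(1))
    if len(u): print("orange along",np.percentile(q[:,:2]@ex,[3,50,97]).round(4),"lat",np.percentile(q[:,:2]@ey,[3,50,97]).round(4))
```

```text
top orange 54 [ 0.5237 -0.4046  0.0702] [0.067 0.07  0.074]
[[0.4998, -0.3919], [0.5, -0.389], [0.5025, -0.395], [0.5456, -0.4147], [0.5482, -0.4208], [0.5483, -0.418]]
along range [0.5736 0.7323] lat [-0.217  -0.0982]
0.572 56 [-0.2138 -0.2018 -0.1884] 0.075
0.587 56 [-0.2132 -0.1995 -0.1879] 0.076
0.602 52 [-0.2136 -0.2005 -0.188 ] 0.077
0.617 50 [-0.2132 -0.1995 -0.1873] 0.076
0.632 52 [-0.2128 -0.1995 -0.1868] 0.076
0.647 52 [-0.2135 -0.1986 -0.1869] 0.076
0.662 150 [-0.2111 -0.1648 -0.1035] 0.077
0.677 227 [-0.2145 -0.1591 -0.1008] 0.085
0.692 216 [-0.2151 -0.158  -0.1021] 0.085
0.707 207 [-0.2129 -0.1561 -0.1005] 0.085
0.722 135 [-0.2125 -0.1629 -0.102 ] 0.084
grip axis [ 0.4873 -0.4241] 158.4
orange along [0.6143 0.6391 0.6669] lat [-0.1738 -0.1677 -0.1613]
scene orange 112 [ 0.5197 -0.4026  0.0647] [0.054 0.067 0.072]
[[0.5002, -0.3943], [0.5005, -0.3915], [0.5007, -0.3887], [0.5462, -0.4045], [0.5464, -0.4017], [0.5466, -0.399]]
along range [0.5778 0.735 ] lat [-0.2144 -0.0977]
0.575 36 [-0.2091 -0.1949 -0.19  ] 0.076
0.59 40 [-0.2096 -0.1959 -0.1889] 0.076
0.605 41 [-0.2097 -0.1976 -0.1886] 0.078
0.62 42 [-0.209  -0.1936 -0.1879] 0.077
0.635 43 [-0.2099 -0.1949 -0.1874] 0.077
0.65 43 [-0.2085 -0.1952 -0.1876] 0.076
0.665 59 [-0.2068 -0.1581 -0.102 ] 0.085
0.68 186 [-0.2102 -0.1552 -0.101 ] 0.086
0.695 188 [-0.2103 -0.1538 -0.1013] 0.086
0.71 213 [-0.212  -0.1517 -0.0987] 0.086
0.725 270 [-0.2101 -0.1556 -0.0998] 0.079
grip axis [ 0.4923 -0.4228] -21.6
orange along [0.6165 0.6414 0.6615] lat [-0.1756 -0.1625 -0.1496]
```

```bash
python3 -m handwheel '[0.209,0.154,0,0,0,-0.0425,0.209,0.154,0,0,0,-0.0425,0.209,0.154,0,0,0,-0.0425,0.209,0.154,0,0,0,-0.0425,0.209,0.154,0,0,0,-0.0425]' 1 30
python3 -m handwheel '[0.209,0.154,0,0,0,-0.0425,0.209,0.154,0,0,0,-0.0425,0.209,0.154,0,0,0,-0.0425,0.209,0.154,0,0,0,-0.0425,0.209,0.154,0,0,0,-0.0425]'
python3 -m handwheel '[0,0,0,0,0,0,0,0,0,0,0,0]'
python3 - <<'E'
from h import *
p,d,c=grab("wrist"); cv2.imwrite("pics/w1.png",p)
import pickle; pickle.dump((p,d,c,ctrl.get_state()),open("w1.pkl","wb"))
E
```

```text
time: 0.57
eef_pos: [0.3461, -0.5313, 0.223]
tcp_rot: [1.0, -0.027, -0.0, -0.0]
contact_force: [0.1, 0.1, 0.8]
opening: 1.001
finger_force: 0.0
time: 0.98
eef_pos: [0.5031, -0.4156, 0.2232]
tcp_rot: [0.981, -0.193, -0.0, -0.0]
contact_force: [0.5, -1.2, 0.2]
opening: 0.998
finger_force: 0.0
time: 1.15
eef_pos: [0.5032, -0.4154, 0.223]
tcp_rot: [0.982, -0.189, -0.0, -0.0]
contact_force: [0.4, -0.5, 0.4]
opening: 1.0
finger_force: 0.0
```

View pics/w1.png

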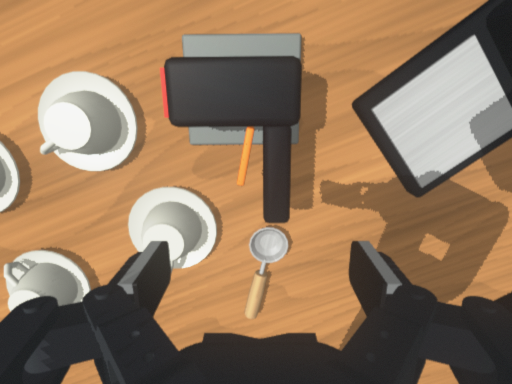

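The wrist view shows the grip at column 277 (rows 125–220), with the trigger tip at (241,183) on its left. The fingers straddle them squarely. I check this against the ray measurement.

Run:
```python
from m import *; import pickle
p,d,c,s=pickle.load(open("w1.pkl","rb"))
hsv=cv2.cvtColor(p,cv2.COLOR_BGR2HSV);V=hsv[...,2];W,_=cloud(p,d,c)
P=s["eef_pos"]; r=s["tcp_rot"]
from scipy.spatial.transform import Rotation as Ro
T=Ro.from_quat(r); 
o=(hsv[...,0]>2)&(hsv[...,0]<20)&(p[...,2]>p[...,0].astype(int)+110)&(W[...,2]>.04)
b=(V<70)&(W[...,2]>.068)&(W[...,2]<.081)&(np.hypot(W[...,0]-.49,W[...,1]+.42)<.06)
for n,m,z in(("orange",o,.071),("grip",b,.077)):
    v,u=np.nonzero(m); print(n,len(u),"z",np.median(W[m][:,2]).round(4))
    q=T.inv().apply(plane(c,u,v,z)-P); q2=T.inv().apply(W[m]-P); print("tool x pct",np.percentile(q[:,0],[2,50,98]).round(4),"y",np.percentile(q[:,1],[2,50,98]).round(4)," depth x",np.percentile(q2[:,0],[2,98]).round(4),"y",np.percentile(q2[:,1],[2,98]).round(4))
print("tool x dir",T.as_matrix()[:,0].round(3),"y",T.as_matrix()[:,1].round(3))
```

```text
orange 668 z 0.0713
tool x pct [-0.1691  0.0197  0.142 ] y [-0.2218 -0.0167  0.1004]  depth x [-0.0112  0.0908] y [-0.0915 -0.0012]
grip 2507 z 0.0768
tool x pct [-0.0482  0.0032  0.0465] y [0.0033 0.0158 0.0284]  depth x [-0.0482  0.0464] y [0.0034 0.0286]
tool x dir [ 0.928 -0.373 -0.001] y [-0.373 -0.928  0.   ]
```

```bash
python3 -m handwheel '[-0.005,-0.015,-0.22,0,0,0,0,0,-0.22,0,0,0,0,0,-0.22,0,0,0,0,0,-0.22,0,0,0,0,0,-0.22,0,0,0]'
python3 -m handwheel '[0,0,0,0,0,0,0,0,0,0,0,0]'
python3 -m handwheel '[0,0,0,0,0,0,0,0,0,0,0,0,0,0,0,0,0,0,0,0,0,0,0,0,0,0,0,0,0,0]' 0 25
python3 -m handwheel '[0,0,0,0,0,0,0,0,0,0,0,0,0,0,0,0,0,0,0,0,0,0,0,0,0,0,0,0,0,0]'
python3 - <<'E'
from h import *
p,d,c=grab("wrist"); p2,_,_=grab("scene"); cv2.imwrite("pics/sq.png",np.hstack([cv2.resize(p,(400,300)),cv2.resize(p2[140:260,40:200],(400,300))]))
E
```

```text
time: 1.62
eef_pos: [0.4994, -0.4208, 0.0571]
tcp_rot: [0.981, -0.192, -0.0, 0.0]
contact_force: [-0.1, 0.7, -0.2]
opening: 1.001
finger_force: 0.0
time: 1.78
eef_pos: [0.4987, -0.4191, 0.0562]
tcp_rot: [0.981, -0.192, -0.002, -0.002]
contact_force: [-0.6, -0.2, 0.4]
opening: 1.001
finger_force: 0.0
time: 2.2
eef_pos: [0.4982, -0.4318, 0.0646]
tcp_rot: [0.982, -0.188, 0.0, 0.014]
contact_force: [-14.1, -16.7, -2.0]
opening: 0.312
finger_force: 28.4
time: 2.62
eef_pos: [0.4982, -0.4317, 0.0645]
tcp_rot: [0.982, -0.19, 0.001, 0.013]
contact_force: [-14.8, -20.9, 4.0]
opening: 0.315
finger_force: 29.0
```

View pics/sq.png

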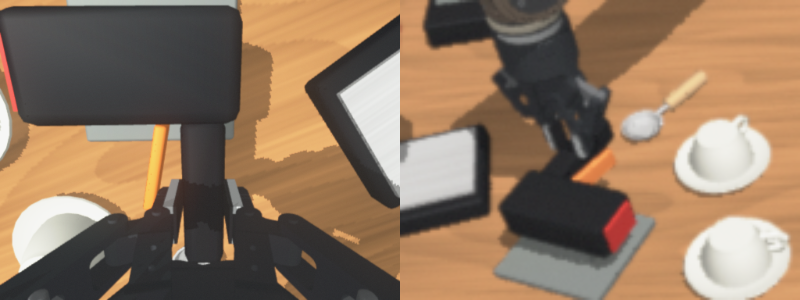

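The fingers closed to 27 mm on the grip alone. The trigger, in the left half at (155,130–210), is outside the left finger, so the squeeze was made beyond the trigger's tip. I open and measure the tip again.

```bash
python3 -m handwheel '[0,0,0,0,0,0,0,0,0,0,0,0,0,0,0,0,0,0,0,0,0,0,0,0,0,0,0,0,0,0]' 1 25
python3 -m handwheel '[0,0,0,0,0,0,0,0,0,0,0,0]'
python3 - <<'E'
from m import *; import pickle
from scipy.spatial.transform import Rotation as Ro
def ana(p,d,c,s,tag):
    T=Ro.from_quat(s["tcp_rot"]);P=np.array(s["eef_pos"]); W,hsv=cloud(p,d,c)
    o=(hsv[...,0]>5)&(hsv[...,0]<18)&(hsv[...,1]>200)&(hsv[...,2]>150)
    bl=[b for b in blobs(o,40)]
    for b,a,ce in sorted(bl,key=lambda t:-t[1])[:4]:
        v,u=np.nonzero(b); q=T.inv().apply(plane(c,u,v,.071)-P)
        k=np.argsort(q[:,0]); print(tag,a,ce.round(),"z",np.median(W[b][:,2]).round(3),"tool x,y low end",q[k[:8]].mean(0).round(4),"high end",q[k[-8:]].mean(0).round(4))
p,d,c,s=pickle.load(open("w1.pkl","rb")); ana(p,d,c,s,"before")
s=ctrl.get_state(); p,d,c=grab("wrist"); ana(p,d,c,s,"now"); print(s["eef_pos"],s["opening"])
cv2.imwrite("pics/w2.png",p)
E
```

```text
time: 3.13
eef_pos: [0.5016, -0.4186, 0.0586]
tcp_rot: [0.982, -0.191, 0.0, -0.0]
contact_force: [0.4, 0.8, 1.1]
opening: 0.986
finger_force: 0.0
time: 3.3
eef_pos: [0.5014, -0.4187, 0.0583]
tcp_rot: [0.982, -0.191, -0.0, -0.0]
contact_force: [0.5, 0.3, -0.3]
opening: 1.001
finger_force: 0.0
[ 0.50143565 -0.41866397  0.05831373] 1.0008519880863347
```

View pics/w2.png

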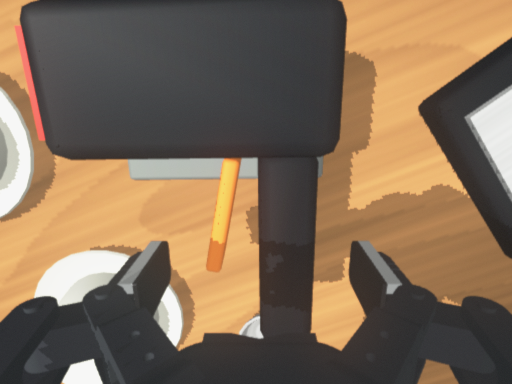

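The view is now clear. The trigger runs from (235,160) to its tip at (214,270), level with the front of the fingertips, so I work out the tip's position in the tool frame.

Run:
```python
from m import *
from scipy.spatial.transform import Rotation as Ro
s=ctrl.get_state(); c=imaging.get_calibration("wrist"); T=Ro.from_quat(s["tcp_rot"]);P=np.array(s["eef_pos"])
for n,u,v,z in(("tip",214,270,.071),("tip@.049 low",214,270,.049),("outer tip",207,268,.071),("root",232,160,.071),("gripL",260,220,.077),("gripR",317,220,.077)):
    w=plane(c,u,v,z); print(n,w.round(4),T.inv().apply(w-P).round(4))
```

```text
tip [ 0.4986 -0.393   0.071 ] [-0.0123 -0.0229 -0.0127]
tip@.049 low [ 0.4875 -0.3845  0.049 ] [-0.0257 -0.0266  0.0093]
outer tip [ 0.501  -0.3902  0.071 ] [-0.0111 -0.0264 -0.0127]
root [ 0.5476 -0.4243  0.071 ] [ 0.0449 -0.0122 -0.0127]
gripL [ 0.5176 -0.4261  0.077 ] [ 0.0178  0.0007 -0.0187]
gripR [ 0.5077 -0.4506  0.077 ] [ 0.0178  0.0272 -0.0187]
```

```bash
python3 -m handwheel '[0.073,-0.05,0,0,0,0,0,0,-0.08,0,0,0,0,0,0,0,0,0]' 1 25
python3 -m handwheel '[0,0,0,0,0,0,0,0,0,0,0,0,0,0,0,0,0,0]' 0.5
python3 -m handwheel '[0,0,0,0,0,0,0,0,0,0,0,0,0,0,0,0,0,0]' 0.42
python3 - <<'E'
from h import *
p,d,c=grab("wrist"); p2,_,_=grab("scene"); cv2.imwrite("pics/sq2.png",np.hstack([cv2.resize(p[100:,90:410],(400,355)),cv2.resize(p2[160:250,60:160],(400,355))]))
E
```

```text
time: 3.6
eef_pos: [0.5114, -0.4258, 0.044]
tcp_rot: [0.982, -0.191, -0.001, -0.001]
contact_force: [-0.9, 0.7, -0.6]
opening: 1.001
finger_force: 0.0
time: 3.85
eef_pos: [0.5118, -0.4261, 0.0464]
tcp_rot: [0.982, -0.191, -0.0, -0.001]
contact_force: [0.6, 4.1, 3.0]
opening: 0.6
finger_force: 1.9
time: 4.1
eef_pos: [0.5102, -0.4298, 0.0477]
tcp_rot: [0.982, -0.189, -0.001, 0.003]
contact_force: [-7.2, -6.1, 2.3]
opening: 0.469
finger_force: 28.3
```

View pics/sq2.png

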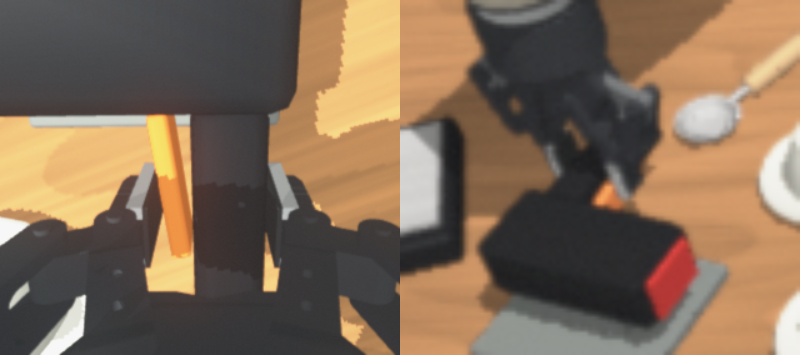

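The trigger is now between the fingers, turned in against the grip at a width of about 40 mm and 28 N. I hold a little longer, release, check and rise.

```bash
python3 -m handwheel '[0,0,0,0,0,0,0,0,0,0,0,0,0,0,0,0,0,0,0,0,0,0,0,0]' 0.3 25
python3 -m handwheel '[0,0,0,0,0,0,0,0,0,0,0,0,0,0,0,0,0,0,0,0,0,0,0,0,0,0,0,0,0,0]' 1
python3 -m handwheel '[0,0,0,0,0,0,0,0,0.22,0,0,0,0,0,0.24,0,0,0,0,0,0.25,0,0,0,0,0,0.25,0,0,0]'
python3 - <<'E'
from m import *
for n in("top",):
    p,d,c=grab(n); W,hsv=cloud(p,d,c); H,S,V=[hsv[...,i].astype(int) for i in range(3)]; Z=W[...,2]
    teal=(H>85)&(H<112)&(S>90)&(V>70)
    m=(Z>.024)&(Z<.037)&((S<80)&(V>100)|teal)&(W[...,1]>0)&(W[...,1]<.5)&(W[...,0]>.3)
    for b,a,ce in blobs(m,60): print(rect(W,b),ce.round())
p,d,c=grab("wrist"); cv2.imwrite("pics/w3.png",p)
E
```

```text
time: 4.53
eef_pos: [0.5102, -0.4299, 0.0478]
tcp_rot: [0.982, -0.189, -0.001, 0.003]
contact_force: [-5.6, -5.9, 1.4]
opening: 0.47
finger_force: 28.3
time: 4.95
eef_pos: [0.5123, -0.427, 0.0468]
tcp_rot: [0.982, -0.191, 0.0, 0.0]
contact_force: [0.0, 0.6, -0.4]
opening: 0.999
finger_force: 0.0
time: 5.37
eef_pos: [0.5118, -0.4266, 0.1918]
tcp_rot: [0.982, -0.191, -0.0, -0.0]
contact_force: [0.0, -0.3, -0.9]
opening: 1.004
finger_force: 0.0
(array([597.4, 187.8]), array([120.9,  31.2]), 7.6, array([25.2, 30. , 34.7]), 379) [175. 164.]
(array([462.1,  63.3]), array([ 30.6, 119.7]), 174.8, array([25. , 30. , 34.4]), 414) [220. 207.]
(array([441.9, 196.1]), array([120. ,  31.2]), 9.5, array([25.7, 30. , 34.5]), 417) [174. 217.]
```

View pics/w3.png

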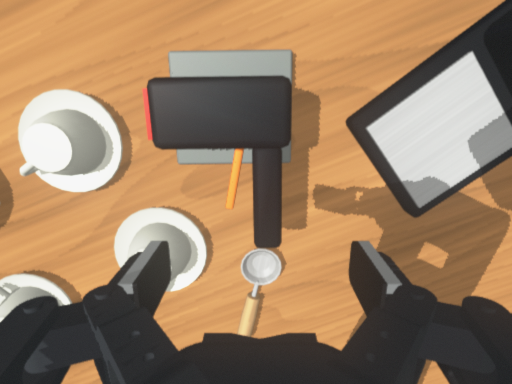

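The trigger has sprung back, at (235,180), and the three cartons are unmoved. Next is carton A at (462,63), for the cup at (450,-81).

```bash
python3 -m handwheel '[-0.026,0.251,0,0,0,0.014,-0.026,0.251,0,0,0,0.014,-0.026,0.251,0,0,0,0.014,-0.026,0.251,0,0,0,0.014,-0.026,0.251,0,0,0,0.014]' 1 40
python3 -m handwheel '[-0.026,0.251,0,0,0,0.014,-0.026,0.251,0,0,0,0.014,-0.026,0.251,0,0,0,0.014,-0.026,0.251,0,0,0,0.014,-0.026,0.251,0,0,0,0.014]'
python3 -m handwheel '[-0.025,0.251,0,0,0,0.014,-0.025,0.251,0,0,0,0.013,-0.025,0.251,0,0,0,0.013,0,0,0,0,0,0,0,0,0,0,0,0]'
python3 - <<'E'
from m import *
s=ctrl.get_state(); p,d,c=grab("wrist"); W,hsv=cloud(p,d,c); H,S,V=[hsv[...,i].astype(int) for i in range(3)]; Z=W[...,2]
print(s["eef_pos"],s["tcp_rot"])
teal=(H>85)&(H<112)&(S>90)&(V>70)
m=(Z>.026)&(Z<.034)&((S<80)&(V>100)|teal)&(W[...,1]>-.03)&(W[...,1]<.5)&(W[...,0]>.3)
for b,a,ce in blobs(m,100): print(rect(W,b),ce.round())
E
```

```text
time: 5.88
eef_pos: [0.492, -0.237, 0.1901]
tcp_rot: [0.991, -0.137, -0.0, -0.0]
contact_force: [1.4, 0.5, 0.4]
opening: 1.003
finger_force: 0.0
time: 6.3
eef_pos: [0.4724, -0.0487, 0.1904]
tcp_rot: [0.997, -0.082, 0.0, 0.0]
contact_force: [0.6, 0.5, -0.3]
opening: 1.001
finger_force: 0.0
time: 6.72
eef_pos: [0.4614, 0.0643, 0.1904]
tcp_rot: [0.999, -0.049, 0.0, 0.0]
contact_force: [-0.4, 0.7, -0.2]
opening: 1.003
finger_force: 0.0
[0.46135931 0.06426158 0.19036582] [ 9.98806434e-01 -4.88432372e-02  9.48311781e-05  1.90110290e-04]
(array([585.4, 185.6]), array([99.8, 31.3]), 7.5, array([28.6, 30.1, 31.5]), 3655) [118.  53.]
(array([459.1,  62.3]), array([ 30.1, 118.6]), 174.6, array([28.9, 30.1, 31.3]), 3112) [261. 168.]
(array([440.6, 195. ]), array([118.7,  31.2]), 9.4, array([28.7, 30.2, 31.4]), 2860) [139. 194.]
```

```bash
python3 -m handwheel '[-0.005,-0.01,-0.22,0,0,0,0,0,-0.22,0,0,0,0,0,-0.22,0,0,0,0,0,-0.22,0,0,0,0,0,-0.215,0,0,0]'
python3 -m handwheel '[0,0,0,0,0,0,0,0,0,0,0,0]'
python3 -m handwheel '[0,0,0,0,0,0,0,0,0,0,0,0,0,0,0,0,0,0,0,0,0,0,0,0,0,0,0,0,0,0]' 0 40
python3 -m handwheel '[0,0,0.15,0,0,0,0,0,0.2,0,0,0,0,0,0.2,0,0,0,0,0,0.2,0,0,0,0,0,0,0,0,0]'
python3 - <<'E'
from m import *
p,d,c=grab("wrist"); p2,_,_=grab("scene"); cv2.imwrite("pics/g1.png",np.hstack([cv2.resize(p,(400,300)),cv2.resize(p2[100:280,180:420],(400,300))]))
E
```

```text
time: 7.18
eef_pos: [0.4614, 0.0593, 0.0249]
tcp_rot: [0.999, -0.052, 0.0, 0.0]
contact_force: [0.1, -0.5, 0.1]
opening: 0.998
finger_force: 0.0
time: 7.35
eef_pos: [0.4597, 0.0599, 0.0248]
tcp_rot: [0.999, -0.052, -0.002, 0.0]
contact_force: [0.6, -0.3, 0.9]
opening: 1.004
finger_force: 0.0
time: 7.77
eef_pos: [0.462, 0.061, 0.0276]
tcp_rot: [0.999, -0.051, 0.001, 0.0]
contact_force: [-0.1, 0.3, -0.2]
opening: 0.306
finger_force: 0.0
time: 8.18
eef_pos: [0.4656, 0.0609, 0.1462]
tcp_rot: [0.999, -0.051, 0.007, 0.0]
contact_force: [0.9, 0.0, 0.1]
opening: -0.003
finger_force: 0.0
```

View pics/g1.png

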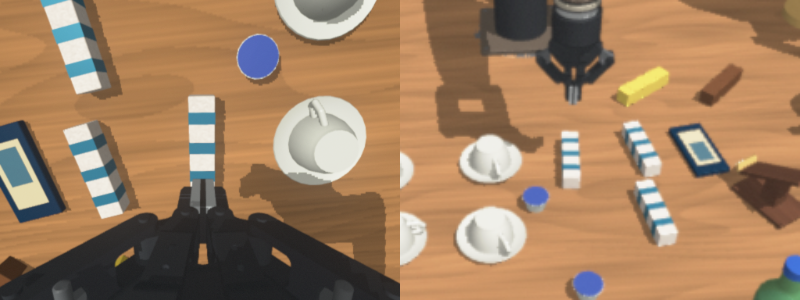

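The fingers shut fully without the carton: the wrist half shows the carton at (203,95–180), lying ahead of the shut fingers. The trigger miss could have the same cause, so I check where the fingertips really are compared with the reported TCP.

Run:
```python
from m import *
from scipy.spatial.transform import Rotation as Ro
s=ctrl.get_state(); p,d,c=grab("wrist"); T=Ro.from_quat(s["tcp_rot"]);P=np.array(s["eef_pos"]); W,hsv=cloud(p,d,c)
f,cx,cy=K(c)
for q in ([0,0,0],[0,0,.019],[.011,0,.019]):
    X=np.array(c["R"])@(P+T.apply(q))+c["t"]; print(q,(f*X[:2]/X[2]+[cx,cy]).round(1))
q=T.inv().apply((W-P).reshape(-1,3)).reshape(W.shape)
m=(abs(q[...,1])<.02)&(q[...,2]<.04)&(q[...,2]>-.06)&(d>0)
v,u=np.nonzero(m); print(m.sum(),"tool x",np.percentile(q[m][:,0],[1,10,50,90,99]).round(4),"z",np.percentile(q[m][:,2],[1,10,50,90,99]).round(4),"y",np.percentile(q[m][:,1],[1,50,99]).round(4), "rows",v.min(),v.max())
t=m&(q[...,2]>.012); print("tip points",t.sum(),np.median(q[t],0).round(4),q[t].max(0).round(4),q[t].min(0).round(4))
print("eef",P,"fk?",s["qpos"],s["tcp_rot"],s["opening"])
for n in("top","scene"):
    p,d,c=grab(n); W,hsv=cloud(p,d,c); q=T.inv().apply((W-P).reshape(-1,3)).reshape(W.shape)
    m=(abs(q[...,1])<.03)&(abs(q[...,0])<.06)&(q[...,2]<.03)&(q[...,2]>-.03)&(d>0); print(n,m.sum(),np.percentile(q[m],[2,50,98],axis=0).round(3).tolist() if m.sum() else 0)
    W2,_=cloud(p,d,c); H,S,V=[hsv[...,i].astype(int) for i in range(3)]; Z=W[...,2]
    mm=(Z>.024)&(Z<.037)&((S<80)&(V>100)|(H>85)&(H<112)&(S>90)&(V>70))&(W[...,1]>0)&(W[...,1]<.4)&(W[...,0]>.3)
    for b,a,ce in blobs(mm,60): print(rect(W,b),ce.round())
```

```text
[0, 0, 0] [259.1 237.2]
[0, 0, 0.019] [259.1 223.4]
[0.011, 0, 0.019] [259.1 206.1]
4438 tool x [-0.0101 -0.0028  0.0099  0.0115  0.013 ] z [-0.0598 -0.0576 -0.0461 -0.0221 -0.0134] y [-0.0195  0.      0.019 ] rows 229 336
  return _methods._mean(a, axis=axis, dtype=dtype,
  ret = um.true_divide(
Traceback (most recent call last):
ValueError: zero-size array to reduction operation maximum which has no identity
```

The wrist depth and the pixel row of the tips (229) agree: the shut fingertips end about 12 mm short of the reported TCP, not 19 mm ahead of it. Grasps therefore have to go about 31 mm deeper. I open to 0.6 and measure the tips there before going down.

```bash
cat > tips.py <<'E'
from m import *
from scipy.spatial.transform import Rotation as Ro
def tips():
    s=ctrl.get_state(); p,d,c=grab("wrist"); T=Ro.from_quat(s["tcp_rot"]);P=np.array(s["eef_pos"]); W,hsv=cloud(p,d,c)
    q=T.inv().apply((W-P).reshape(-1,3)).reshape(W.shape)
    dark=(hsv[...,1]<90)&(d<.30)
    m=(abs(q[...,0])<.02)&(q[...,2]<.05)&(q[...,2]>-.06)&(d>0)&dark&(abs(q[...,1])<.065)
    for sg in(-1,1):
        k=m&(sg*q[...,1]>0); Q=q[k]
        if len(Q): z=np.percentile(Q[:,2],99); e=Q[Q[:,2]>z-.006]; print("side",sg,len(Q),"tip z",z.round(4),"y range at tip",np.percentile(e[:,1],[2,50,98]).round(4),"x",np.percentile(e[:,0],[2,98]).round(4))
    print("eef",P.round(4),"open",round(s["opening"],3)); return s,p,d,c,W,hsv,q
E
python3 -m handwheel '[0,0,0,0,0,0,0,0,0,0,0,0,0,0,0,0,0,0,0,0,0,0,0,0]' 0.6 40
python3 - <<'E'
from tips import *
s,p,d,c,W,hsv,q=tips(); H,S,V=[hsv[...,i].astype(int) for i in range(3)]; Z=W[...,2]
m=(Z>.026)&(Z<.034)&((S<80)&(V>100)|(H>85)&(H<112)&(S>90)&(V>70))&(W[...,1]>0)&(W[...,1]<.5)&(W[...,0]>.3)
for b,a,ce in blobs(m,100): print(rect(W,b),ce.round())
E
python3 -m handwheel '[0,0,0,0,0,0,0,0,0,0,0,0,0,0,0,0,0,0]' 1 40
python3 -c "
from tips import *
tips()"
```

```text
time: 8.67
eef_pos: [0.4604, 0.0611, 0.1377]
tcp_rot: [0.999, -0.051, -0.001, -0.0]
contact_force: [-0.0, -0.6, -0.1]
opening: 0.566
finger_force: 0.0
side -1 2568 tip z -0.0155 y range at tip [-0.0355 -0.0243 -0.0237] x [-0.0081  0.0106]
side 1 2667 tip z -0.0131 y range at tip [0.0242 0.0244 0.0353] x [-0.0091  0.0105]
eef [0.4604 0.0611 0.1377] open 0.566
(array([577.9, 184.5]), array([84.4, 31.7]), 7.6, array([28.6, 30.1, 31.4]), 4471) [87. 53.]
(array([459.1,  62.2]), array([ 30.3, 120. ]), 174.6, array([29. , 30.2, 31.2]), 4496) [258. 179.]
(array([440.3, 195. ]), array([119.5,  31.8]), 9.3, array([28.7, 30.1, 31.3]), 4207) [114. 214.]
time: 8.97
eef_pos: [0.461, 0.061, 0.1387]
tcp_rot: [0.999, -0.051, -0.0, -0.0]
contact_force: [-0.6, -0.3, 0.6]
opening: 0.988
finger_force: 0.0
side -1 2564 tip z -0.0226 y range at tip [-0.0523 -0.042  -0.0415] x [-0.0095  0.0105]
side 1 2584 tip z -0.022 y range at tip [0.0421 0.0425 0.0533] x [-0.0097  0.0106]
eef [0.461  0.061  0.1387] open 0.988
```

```bash
python3 -m handwheel '[0,0.005,-0.21,0,0,0,0,0,-0.21,0,0,0,0,0,-0.21,0,0,0,0,0,-0.21,0,0,0,0,0,-0.13,0,0,0]' 1 40
python3 -m handwheel '[0,0,0,0,0,0,0,0,0,0,0,0,0,0,0,0,0,0,0,0,0,0,0,0,0,0,0,0,0,0]' 0 40
python3 -m handwheel '[0,0,0,0,0,0,0,0,0,0,0,0]'
```

```text
time: 9.43
eef_pos: [0.4591, 0.0619, -0.0096]
tcp_rot: [0.999, -0.051, -0.002, -0.0]
contact_force: [0.5, 0.1, -0.5]
opening: 0.998
finger_force: 0.0
time: 9.85
eef_pos: [0.4632, 0.0616, -0.0045]
tcp_rot: [0.999, -0.051, 0.002, 0.0]
contact_force: [1.9, -1.1, -1.3]
opening: 0.345
finger_force: 40.9
time: 10.02
eef_pos: [0.4631, 0.0616, -0.0046]
tcp_rot: [0.999, -0.051, 0.002, 0.0]
contact_force: [0.2, -0.3, 6.7]
opening: 0.342
finger_force: 41.8
```

```bash
python3 -m handwheel '[0,0,0.15,0,0,0,0,0,0.22,0,0,0,0,0,0.22,0,0,0,0,0,0.2,0,0,0,0,0,0,0,0,0]'
python3 -m handwheel '[-0.018,-0.238,0,0,0,0,-0.018,-0.238,0,0,0,0,-0.017,-0.238,0,0,0,0,-0.017,-0.239,0,0,0,0,0,0,0,0,0,0]'
python3 -m handwheel '[0,0,0,0,0,0,0,0,0,0,0,0]'
cat > held.py <<'E'
from m import *
from scipy.spatial.transform import Rotation as Ro
import sys
# geometry of held pack and cups from the cameras
s=ctrl.get_state(); P=np.array(s["eef_pos"]); print("eef",P.round(4),"open",round(s["opening"],3),"f",round(s["finger_force"],1),"t",round(s["time"],1))
for n in("top","scene","wrist"):
    p,d,c=grab(n); W,hsv=cloud(p,d,c); H,S,V=[hsv[...,i].astype(int) for i in range(3)]; Z=W[...,2]
    wt=((S<80)&(V>100)|(H>85)&(H<112)&(S>90)&(V>70))&(d>0)
    zb=P[2]+.037
    m=wt&(Z>zb-.008)&(Z<zb+.006)&(np.hypot(W[...,0]-P[0],W[...,1]-P[1])<.09)
    for b,a,ce in blobs(m,60): print(n,"held",rect(W,b))
    m=wt&(Z>.049)&(Z<.055)&(W[...,1]<.0)&(W[...,1]>-.33)&(W[...,0]>.35)&(W[...,0]<.72)
    for b,a,ce in blobs(m,60): print(n,"foot",rect(W,b))
    m=wt&(Z>.027)&(Z<.033)&(W[...,1]>0)&(W[...,1]<.4)&(W[...,0]>.3)&(W[...,0]<.75)
    for b,a,ce in blobs(m,120): print(n,"table pack",rect(W,b))
E
python3 held.py
```

```text
time: 10.43
eef_pos: [0.4657, 0.0615, 0.119]
tcp_rot: [0.999, -0.051, 0.007, 0.0]
contact_force: [0.8, 0.2, -0.7]
opening: 0.343
finger_force: 41.0
time: 10.85
eef_pos: [0.4504, -0.086, 0.112]
tcp_rot: [0.999, -0.054, 0.001, 0.001]
contact_force: [0.2, 0.2, -0.5]
opening: 0.347
finger_force: 41.0
time: 11.02
eef_pos: [0.45, -0.0809, 0.1113]
tcp_rot: [0.999, -0.051, -0.0, -0.0]
contact_force: [-0.6, -0.1, -2.0]
opening: 0.343
finger_force: 41.0
eef [ 0.45   -0.0809  0.1113] open 0.343 f 41.0 t 11.0
top foot (array([ 620.5, -245.3]), array([49.3, 49.4]), 99.5, array([49.4, 51.6, 54.7]), 161)
top foot (array([622.2, -86. ]), array([49.1, 46. ]), 57.2, array([49.4, 51.7, 54.6]), 146)
top foot (array([ 463.6, -276.8]), array([49.3, 48.3]), 48.8, array([49.2, 51.9, 54.4]), 163)
top table pack (array([597.9, 188.2]), array([119.7,  30.7]), 7.8, array([27.5, 30.1, 32.6]), 264)
top table pack (array([442.7, 196.4]), array([118.6,  30.6]), 10.2, array([27.4, 29.8, 32.6]), 278)
scene held (array([453.5, -81.7]), array([110. ,  41.5]), 2.6, array([143.3, 146.3, 148.8]), 262)
scene foot (array([4
[... 249 characters left out ...]
3, 54.5]), 221)
scene foot (array([ 619.3, -246.8]), array([49. , 48.8]), 14.8, array([49.9, 52.5, 54.5]), 220)
scene table pack (array([441.2, 194.6]), array([122.2,  31.2]), 9.5, array([28.3, 30.4, 32.3]), 257)
scene table pack (array([596.3, 187.2]), array([122.6,  32.2]), 7.6, array([28.1, 30.5, 32.2]), 354)
wrist held (array([461.2, -81.2]), array([30.8, 91.2]), 174.3, array([144.9, 145.9, 146.9]), 13823)
wrist held (array([462.2, -62.6]), array([4.8, 1.4]), 82.5, array([141.3, 147.7, 153.1]), 182)
wrist held (array([ 458.4, -100.1]), array([4.9, 1.4]), 82.1, array([141.2, 147.7, 153.7]), 188)
wrist foot (array([ 459.3, -256.4]), array([35.9,  8.2]), 8.0, array([49.2, 51.2, 52.6]), 366)
```

```bash
python3 -m handwheel '[0.02,0,-0.13,0,0,0,0,0,-0.14,0,0,0,0,0,-0.08,0,0,0,0,0,-0.05,0,0,0,0,0,-0.03,0,0,0]'
python3 -m handwheel '[0,0,0,0,0,0,0,0,0,0,0,0,0,0,0,0,0,0]'
```

```text
time: 11.58
eef_pos: [0.4529, -0.0798, 0.0474]
tcp_rot: [0.999, -0.05, -0.002, -0.001]
contact_force: [-12.2, 5.1, 32.5]
opening: 0.345
finger_force: 45.4
time: 11.83
eef_pos: [0.4541, -0.081, 0.0478]
tcp_rot: [0.999, -0.051, 0.001, 0.0]
contact_force: [0.1, -0.2, -1.6]
opening: 0.345
finger_force: 41.1
```

```bash
python3 -m handwheel '[0,0,0,0,0,0,0,0,0,0,0,0,0,0,0,0,0,0,0,0,0,0,0,0]' 0.75
python3 -m handwheel '[0,0,0.05,0,0,0,0,0,0.15,0,0,0,0,0,0.2,0,0,0,0,0,0.2,0,0,0,0,0,0,0,0,0]' 1
cat > chk.py <<'E'
from m import *
s=ctrl.get_state(); print("eef",np.round(s["eef_pos"],4),"t",round(s["time"],1))
for n in("top","scene","wrist"):
    p,d,c=grab(n); W,hsv=cloud(p,d,c); H,S,V=[hsv[...,i].astype(int) for i in range(3)]; Z=W[...,2]
    wt=((S<80)&(V>100)|(H>85)&(H<112)&(S>90)&(V>70))&(d>0)
    R=(W[...,1]<.4)&(W[...,1]>-.34)&(W[...,0]>.35)&(W[...,0]<.72)
    for k,lo,hi in(("on cup",.077,.087),("foot",.049,.055),("table",.026,.034)):
        for b,a,ce in blobs(wt&R&(Z>lo)&(Z<hi),80 if n!="wrist" else 300): 
            r=rect(W,b)
            if min(r[1])>22: print(n,k,r[0],r[1],r[2],r[3])
    tl=(H>85)&(H<112)&(S>90)&(V>70)&(d>0)
E
python3 chk.py
```

```text
time: 12.17
eef_pos: [0.4537, -0.0812, 0.0474]
tcp_rot: [0.999, -0.051, 0.0, 0.0]
contact_force: [-0.7, 0.1, 0.0]
opening: 0.748
finger_force: 0.0
time: 12.58
eef_pos: [0.4577, -0.0828, 0.1445]
tcp_rot: [0.999, -0.051, 0.006, 0.002]
contact_force: [0.6, -0.3, 1.2]
opening: 1.003
finger_force: 0.0
eef [ 0.4577 -0.0828  0.1445] t 12.6
top foot [ 619.8 -244.8] [47.1 50.3] 149.1 [49.3 52.  54.6]
top foot [628.  -86.9] [49.1 38.6] 76.8 [49.2 51.9 54.4]
top foot [ 464.9 -275.9] [49.2 47.3] 86.0 [49.4 51.6 54.5]
top table [598.6 188.1] [121.4  30.8] 7.4 [26.6 29.8 33.4]
top table [442.2 195.7] [119.7  30.9] 9.5 [26.6 30.  33.5]
scene on cup [435.9 -78.9] [30.5 83.7] 174.5 [80.7 82.7 85.2]
scene on cup [497.5 -84.8] [28.4 30.4] 178.3 [78.5 82.4 85.5]
scene foot [ 463.9 -277.7] [47.  48.6] 155.6 [49.9 52.3 54.5]
scene foot [622.9 -84.9] [49.4 47.1] 39.3 [50.2 52.5 54.4]
scene foot [ 621.4 -245.9] [47.1 47.3] 159.2 [49.7 52.5 54.4]
scene table [442.1 195.4] [122.5  31.5] 9.3 [27.3 30.6 32.7]
scene table [596.3 187. ] [122.4  32. ] 7.5 [27.6 30.5 32.7]
wrist on cup [450.4 -80.9] [ 30.4 119.9] 174.6 [81.  82.1 83.2]
wrist foot [ 461.6 -268.3] [49.3 30.7] 6.2 [49.9 51.9 53. ]
wrist table [ 469.4 -262.6] [35.3 67.6] 154.9 [26.6 29.9 33.6]
```

Carton A lies level on its cup at (450,-81), top at 82 mm. Next is carton B at (442,196), yaw 9.5°, for the cup at (621,-245).

```bash
python3 -m handwheel '[-0.01,0.231,0,0,0,0.0215,-0.01,0.231,0,0,0,0.0215,-0.01,0.231,0,0,0,0.0215,-0.01,0.231,0,0,0,0.0215,-0.01,0.231,0,0,0,0.021]' 1 40
python3 -m handwheel '[-0.01,0.231,0,0,0,0.021,-0.01,0.231,0,0,0,0.021,-0.01,0.231,0,0,0,0.021,0,0,0,0,0,0,0,0,0,0,0,0]'
python3 -m handwheel '[0,0,0,0,0,0]'
python3 - <<'E'
from m import *
from scipy.spatial.transform import Rotation as Ro
s=ctrl.get_state(); T=Ro.from_quat(s["tcp_rot"]); P=np.array(s["eef_pos"]); y=T.as_matrix()[:,1]; print(P.round(4),"psi",np.degrees(np.arctan2(y[1],y[0])).round(1))
p,d,c=grab("wrist"); W,hsv=cloud(p,d,c); H,S,V=[hsv[...,i].astype(int) for i in range(3)]; Z=W[...,2]
m=(Z>.026)&(Z<.034)&((S<80)&(V>100)|(H>85)&(H<112)&(S>90)&(V>70))&(W[...,1]>.1)&(W[...,1]<.3)&(W[...,0]>.3)
for b,a,ce in blobs(m,100):
    r=rect(W,b); dd=r[0]/1000-P[:2]; print(r,"delta units",(dd/.15).round(3))
E
```

```text
time: 13.15
eef_pos: [0.4444, 0.0935, 0.1355]
tcp_rot: [0.999, 0.033, -0.002, -0.0]
contact_force: [1.7, -0.3, 0.5]
opening: 1.002
finger_force: 0.0
time: 13.57
eef_pos: [0.44, 0.1972, 0.1355]
tcp_rot: [0.996, 0.084, -0.002, 0.0]
contact_force: [-0.0, -0.4, -0.3]
opening: 0.999
finger_force: 0.0
time: 13.65
eef_pos: [0.4405, 0.1957, 0.1358]
tcp_rot: [0.997, 0.083, -0.002, 0.0]
contact_force: [0.8, -0.4, -0.1]
opening: 0.998
finger_force: 0.0
[0.4405 0.1957 0.1358] psi -80.5
(array([561.2, 182.3]), array([50.4, 30.5]), 8.3, array([28.7, 30. , 31.3]), 2856) delta units [ 0.804 -0.089]
(array([440., 195.]), array([120.1,  30.1]), 9.3, array([28.9, 30.1, 31.3]), 4510) delta units [-0.004 -0.005]
```

```bash
python3 -m handwheel '[0,0,-0.21,0,0,0,0,0,-0.21,0,0,0,0,0,-0.21,0,0,0,0,0,-0.21,0,0,0,0,0,-0.11,0,0,0]' 1 40
python3 -m handwheel '[0,0,0,0,0,0,0,0,0,0,0,0,0,0,0,0,0,0,0,0,0,0,0,0,0,0,0,0,0,0]' 0 40
python3 -m handwheel '[0,0,0,0,0,0,0,0,0,0,0,0]'
python3 -m handwheel '[0,0,0.15,0,0,0,0,0,0.22,0,0,0,0,0,0.22,0,0,0,0,0,0.22,0,0,0,0,0,0.19,0,0,0]'
python3 -m handwheel '[0,0,0,0,0,0]'
```

```text
time: 14.12
eef_pos: [0.439, 0.1938, -0.009]
tcp_rot: [0.997, 0.081, -0.003, 0.0]
contact_force: [-0.3, 0.2, -0.4]
opening: 0.999
finger_force: 0.0
time: 14.53
eef_pos: [0.4435, 0.1962, -0.0031]
tcp_rot: [0.997, 0.082, 0.002, -0.0]
contact_force: [2.9, 0.5, -0.7]
opening: 0.342
finger_force: 40.9
time: 14.7
eef_pos: [0.4434, 0.1963, -0.0033]
tcp_rot: [0.997, 0.082, 0.002, -0.0]
contact_force: [-1.2, -0.5, 5.7]
opening: 0.345
finger_force: 42.0
time: 15.12
eef_pos: [0.4415, 0.1962, 0.1471]
tcp_rot: [0.997, 0.083, 0.001, -0.0]
contact_force: [0.4, 0.2, -1.1]
opening: 0.345
finger_force: 41.0
time: 15.2
eef_pos: [0.4456, 0.1972, 0.152]
tcp_rot: [0.997, 0.083, 0.007, -0.001]
contact_force: [1.8, 1.4, 0.1]
opening: 0.344
finger_force: 41.1
```

```bash
python3 -m handwheel '[0.1,-0.245,0,0,0,0,0.1,-0.245,0,0,0,0,0.1,-0.245,0,0,0,0,0.1,-0.245,0,0,0,0,0.1,-0.245,0,0,0,0]'
python3 -m handwheel '[0.1,-0.245,0,0,0,0,0.1,-0.245,0,0,0,0,0.1,-0.245,0,0,0,0,0.1,-0.245,0,0,0,0,0.1,-0.245,0,0,0,0]'
python3 -m handwheel '[0.1,-0.245,0,0,0,0,0.1,-0.242,0,0,0,0,0,0,0,0,0,0,0,0,0,0,0,0,0,0,0,0,0,0]'
python3 held.py
```

```text
time: 15.62
eef_pos: [0.5163, 0.0108, 0.1442]
tcp_rot: [0.997, 0.083, -0.0, -0.0]
contact_force: [-0.0, 0.5, -1.1]
opening: 0.344
finger_force: 41.0
time: 16.03
eef_pos: [0.5914, -0.173, 0.1437]
tcp_rot: [0.997, 0.082, -0.001, -0.0]
contact_force: [0.3, 1.1, -1.0]
opening: 0.339
finger_force: 41.0
time: 16.45
eef_pos: [0.6207, -0.2437, 0.1434]
tcp_rot: [0.997, 0.082, -0.001, -0.001]
contact_force: [0.1, -0.4, -1.8]
opening: 0.345
finger_force: 41.0
eef [ 0.6207 -0.2437  0.1434] open 0.345 f 41.0 t 16.4
top foot (array([622.5, -84.7]), array([48.2, 47.6]), 13.6, array([49.4, 52.2, 54.8]), 170)
top foot (array([ 464.6, -275.7]), array([49.4, 47.1]), 82.5, array([49.5, 51.8, 54.4]), 167)
top table pack (array([597.3, 187.9]), array([119.5,  30.9]), 7.6, array([27.3, 29.8, 32.4]), 282)
scene held (array([ 627.3, -241.8]), array([105.3,  43.7]), 1.4, array([175.2, 177.5, 179.8]), 402)
scene foot (array([622.7, -84.7]), array([51.1, 49.1]), 22.0, array([49.8, 52.2, 54.4]), 217)
scene foot (array([ 619.7, -245.4]), array([48.6, 47.9]), 81.7, array([50.1, 52.5, 54.5]), 224)
scene table pack (array([596.2, 186.9]), array([123.2,  31.9]), 7.9, array([27.8, 30.5, 32.6]), 349)
wrist held (array([ 631.4, -241. ]), array([93.2, 30.9]), 9.4, array([176.2, 177.3, 178.2]), 13893)
wrist held (array([ 627.1, -221.6]), array([3. , 7.3]), 127.2, array([173.3, 179.7, 185.6]), 181)
wrist held (array([ 634. , -259.6]), array([1.5, 5.2]), 94.5, array([173.2, 180.1, 185.6]), 190)
wrist foot (array([621.2, -86.8]), array([49.5, 49.1]), 60.4, array([50.5, 52. , 53.2]), 2974)
wrist foot (array([509.4, -87.5]), array([30.2,  6.5]), 73.6, array([52.8, 54.1, 54.8]), 60)
```

```bash
python3 -m handwheel '[0.013,-0.013,-0.2,0,0,0,0,0,-0.2,0,0,0,0,0,-0.13,0,0,0,0,0,-0.05,0,0,0,0,0,-0.03,0,0,0]'
python3 -m handwheel '[0,0,-0.015,0,0,0,0,0,-0.01,0,0,0,0,0,0,0,0,0]'
python3 -m handwheel '[0,0,0,0,0,0,0,0,0,0,0,0,0,0,0,0,0,0,0,0,0,0,0,0]' 0.75
python3 -m handwheel '[0,0,0.05,0,0,0,0,0,0.15,0,0,0,0,0,0.2,0,0,0,0,0,0.2,0,0,0,0,0,0.05,0,0,0]' 1
python3 chk.py
```

```text
time: 17.02
eef_pos: [0.6225, -0.2447, 0.0516]
tcp_rot: [0.997, 0.083, -0.001, -0.001]
contact_force: [0.1, 0.3, -0.4]
opening: 0.341
finger_force: 41.0
time: 17.27
eef_pos: [0.6245, -0.2468, 0.0512]
tcp_rot: [0.997, 0.083, 0.001, 0.001]
contact_force: [0.4, -0.5, -1.3]
opening: 0.343
finger_force: 41.0
time: 17.6
eef_pos: [0.6239, -0.2467, 0.0503]
tcp_rot: [0.997, 0.082, 0.001, 0.0]
contact_force: [0.8, -0.1, 0.3]
opening: 0.751
finger_force: 0.0
time: 18.02
eef_pos: [0.6264, -0.2481, 0.1543]
tcp_rot: [0.997, 0.082, 0.004, 0.003]
contact_force: [1.1, -0.1, 1.6]
opening: 1.003
finger_force: 0.0
eef [ 0.6264 -0.2481  0.1543] t 18.0
top foot [622.5 -84.8] [46.9 45.7] 86.2 [49.4 51.9 54.5]
top foot [ 464.6 -276.5] [48.9 48.2] 17.4 [49.4 51.8 54.5]
top table [597.6 187.8] [121.1  30.3] 7.5 [26.5 30.2 33.4]
scene on cup [434.9 -78.6] [30.6 85.3] 174.5 [80.7 82.7 84.6]
scene on cup [497.6 -84.7] [28.5 29.4] 178.7 [79.5 82.7 84.5]
scene on cup [ 622.  -246.9] [122.7  30.5] 9.7 [79.9 82.6 84.6]
scene foot [ 464.3 -276.4] [48.5 46.5] 51.0 [49.8 52.5 54.7]
scene foot [622.7 -85.9] [49.1 49.1] 7.8 [49.8 52.2 54.3]
scene table [596.7 187.3] [121.2  31.6] 7.9 [27.7 30.4 32.6]
wrist on cup [ 621.6 -247.6] [119.6  30.1] 9.3 [81.  82.1 83.2]
wrist foot [621.7 -86.9] [49.4 49.9] 172.7 [50.4 52.1 53.2]
wrist table [ 628.  -100.5] [68.1 36.5] 26.0 [26.4 29.9 33.6]
wrist table [ 478.4 -275.6] [36.1 67. ] 98.5 [26.4 30.  33.6]
```

Carton B lies level on its cup at (622,-247). Next is carton C at (597,187), for the cup at (622,-85).

```bash
python3 -m handwheel '[-0.015,0.241,0,0,0,-0.002,-0.015,0.241,0,0,0,-0.002,-0.015,0.241,0,0,0,-0.002,-0.015,0.241,0,0,0,-0.002,-0.015,0.241,0,0,0,-0.002]' 1 40
python3 -m handwheel '[-0.015,0.241,0,0,0,-0.002,-0.015,0.241,0,0,0,-0.002,-0.015,0.241,0,0,0,-0.002,-0.015,0.241,0,0,0,-0.002,-0.015,0.241,0,0,0,-0.002]'
python3 -m handwheel '[-0.015,0.241,0,0,0,0,-0.015,0.241,0,0,0,0,0,0,0,0,0,0,0,0,0,0,0,0,0,0,0,0,0,0]'
cat > pk.py <<'E'
from m import *
from scipy.spatial.transform import Rotation as Ro
s=ctrl.get_state(); T=Ro.from_quat(s["tcp_rot"]); P=np.array(s["eef_pos"]); y=T.as_matrix()[:,1]; print(P.round(4),"psi",np.degrees(np.arctan2(y[1],y[0])).round(1))
p,d,c=grab("wrist"); W,hsv=cloud(p,d,c); H,S,V=[hsv[...,i].astype(int) for i in range(3)]; Z=W[...,2]
m=(Z>.026)&(Z<.034)&((S<80)&(V>100)|(H>85)&(H<112)&(S>90)&(V>70))&(W[...,1]>.02)&(W[...,1]<.4)&(W[...,0]>.3)
for b,a,ce in blobs(m,100):
    r=rect(W,b); dd=r[0]/1000-P[:2]; print(r,"delta units",(dd/.15).round(3))
E
python3 pk.py
```

```text
time: 18.58
eef_pos: [0.6103, -0.0638, 0.144]
tcp_rot: [0.997, 0.074, -0.002, -0.001]
contact_force: [0.4, -0.2, 0.6]
opening: 1.0
finger_force: 0.0
time: 19.0
eef_pos: [0.599, 0.1167, 0.1441]
tcp_rot: [0.998, 0.067, -0.002, -0.0]
contact_force: [-0.4, 0.2, 0.5]
opening: 1.0
finger_force: 0.0
time: 19.42
eef_pos: [0.5954, 0.1869, 0.145]
tcp_rot: [0.998, 0.067, -0.002, 0.0]
contact_force: [-0.1, -0.2, -0.4]
opening: 0.996
finger_force: 0.0
[0.5954 0.1869 0.145 ] psi -82.3
(array([596., 187.]), array([118.5,  30.4]), 7.6, array([29. , 30.1, 31.2]), 4273) delta units [0.004 0.001]
```

```bash
python3 -m handwheel '[0,0,-0.22,0,0,0,0,0,-0.22,0,0,0,0,0,-0.22,0,0,0,0,0,-0.22,0,0,0,0,0,-0.13,0,0,0]' 1 40
python3 -m handwheel '[0,0,0,0,0,0,0,0,0,0,0,0,0,0,0,0,0,0,0,0,0,0,0,0,0,0,0,0,0,0]' 0 40
python3 -m handwheel '[0,0,0,0,0,0,0,0,0,0,0,0]'
python3 -m handwheel '[0,0,0.15,0,0,0,0,0,0.22,0,0,0,0,0,0.22,0,0,0,0,0,0.22,0,0,0,0,0,0.09,0,0,0]'
python3 -m handwheel '[0.022,-0.227,0,0,0,0,0.022,-0.227,0,0,0,0,0.022,-0.227,0,0,0,0,0.022,-0.227,0,0,0,0,0.022,-0.227,0,0,0,0]'
python3 -m handwheel '[0.022,-0.227,0,0,0,0,0.022,-0.227,0,0,0,0,0.021,-0.227,0,0,0,0,0,0,0,0,0,0,0,0,0,0,0,0]'
python3 -m handwheel '[0,0,0,0,0,0]'
python3 held.py
```

```text
time: 19.88
eef_pos: [0.594, 0.1849, -0.009]
tcp_rot: [0.998, 0.065, -0.003, 0.0]
contact_force: [-0.9, 0.2, 0.3]
opening: 1.0
finger_force: 0.0
time: 20.3
eef_pos: [0.5988, 0.1874, -0.0016]
tcp_rot: [0.998, 0.067, 0.003, -0.0]
contact_force: [2.5, 1.1, 0.2]
opening: 0.34
finger_force: 40.9
time: 20.47
eef_pos: [0.5987, 0.1875, -0.0018]
tcp_rot: [0.998, 0.067, 0.002, -0.0]
contact_force: [0.3, -1.7, 5.9]
opening: 0.345
finger_force: 42.0
time: 20.88
eef_pos: [0.599, 0.1879, 0.1363]
tcp_rot: [0.998, 0.067, 0.004, -0.0]
contact_force: [1.1, 1.2, -0.3]
opening: 0.342
finger_force: 41.1
time: 21.3
eef_pos: [0.6122, 0.0159, 0.1294]
tcp_rot: [0.998, 0.067, -0.001, -0.0]
contact_force: [0.2, -0.1, -0.3]
opening: 0.339
finger_force: 41.1
time: 21.72
eef_pos: [0.6222, -0.0867, 0.1294]
tcp_rot: [0.998, 0.065, -0.001, -0.0]
contact_force: [0.3, 0.4, -0.3]
opening: 0.346
finger_force: 41.0
time: 21.8
eef_pos: [0.6221, -0.0847, 0.1295]
tcp_rot: [0.998, 0.066, -0.001, -0.001]
contact_force: [-0.4, 0.7, -0.8]
opening: 0.343
finger_force: 41.0
eef [ 0.6221 -0.0847  0.1295] open 0.343 f 41.0 t 21.8
top foot (array([ 463.6, -276. ]), array([48.1, 50.6]), 130.7, array([49.3, 51.7, 54.6]), 174)
scene held (array([630.4, -81.9]), array([ 41.4, 103.2]), 177.4, array([159.8, 161.9, 164.4]), 378)
scene foot (array([ 464.2, -278.5]), array([49.6, 48.4]), 56.0, array([49.7, 52.6, 54.4]), 156)
scene foot (array([626.9, -85.6]), array([50.4, 43.5]), 83.1, array([50. , 52.3, 54.4]), 189)
wrist held (array([632.4, -82.5]), array([94.7, 30.6]), 7.7, array([160.5, 161.6, 162.6]), 13745)
wrist held (array([628.8, -62.6]), array([3.1, 8.1]), 129.8, array([159.4, 166.3, 171.9]), 187)
wrist held (array([ 635., -101.]), array([1.6, 4.9]), 100.3, array([159.5, 166. , 171.7]), 183)
wrist foot (array([ 619.7, -227.4]), array([85. , 13.5]), 9.0, array([49.6, 52. , 54.5]), 784)
```

```bash
python3 -m handwheel '[0.016,-0.009,-0.2,0,0,0,0,0,-0.18,0,0,0,0,0,-0.08,0,0,0,0,0,-0.04,0,0,0,0,0,-0.03,0,0,0]'
python3 -m handwheel '[0,0,-0.005,0,0,0,0,0,0,0,0,0,0,0,0,0,0,0]'
python3 -m handwheel '[0,0,0,0,0,0,0,0,0,0,0,0,0,0,0,0,0,0,0,0,0,0,0,0]' 0.75
python3 -m handwheel '[0,0,0.05,0,0,0,0,0,0.15,0,0,0,0,0,0.2,0,0,0,0,0,0.2,0,0,0,0,0,0.05,0,0,0]' 1
python3 chk.py
```

```text
time: 22.37
eef_pos: [0.6248, -0.0855, 0.0502]
tcp_rot: [0.998, 0.067, -0.001, -0.0]
contact_force: [-2.4, 1.8, 10.7]
opening: 0.342
finger_force: 42.7
time: 22.62
eef_pos: [0.6263, -0.0866, 0.0517]
tcp_rot: [0.998, 0.067, 0.001, 0.001]
contact_force: [-0.2, -0.5, -1.3]
opening: 0.342
finger_force: 41.1
time: 22.95
eef_pos: [0.6254, -0.0865, 0.0507]
tcp_rot: [0.998, 0.067, 0.0, 0.0]
contact_force: [-0.8, 0.2, 0.1]
opening: 0.749
finger_force: 0.0
time: 23.37
eef_pos: [0.6283, -0.0873, 0.1546]
tcp_rot: [0.998, 0.067, 0.005, 0.002]
contact_force: [1.8, 0.1, 1.1]
opening: 0.998
finger_force: 0.0
eef [ 0.6283 -0.0873  0.1546] t 23.4
top on cup [ 623.6 -246.5] [120.7  32.1] 9.9 [77.8 81.7 85.7]
top foot [ 464.6 -277. ] [47.1 48.1] 90.4 [49.4 51.6 54.3]
scene on cup [497.8 -84.8] [28.5 32.8] 178.3 [79.6 82.4 84.5]
scene on cup [624.4 -86.7] [121.5  30.4] 7.7 [80.4 82.6 84.7]
scene on cup [ 621.7 -247.1] [122.9  30.4] 9.5 [79.9 82.5 84.8]
scene foot [ 463.8 -276.9] [48.6 48.4] 65.9 [49.8 52.8 54.3]
wrist on cup [623.3 -87.1] [120.3  30.3] 7.8 [81.  82.1 83.2]
wrist on cup [ 621.3 -247.2] [120.4  32. ] 9.0 [79.4 82.  83.1]
```

All three cartons are placed: A (450,-81), B (621,-247), C (623,-87). Now the sign.

```bash
python3 -m handwheel '[-0.109,0.235,0,0,0,0.005,-0.109,0.235,0,0,0,0.005,-0.109,0.235,0,0,0,0.005,-0.109,0.235,0,0,0,0.005,-0.109,0.235,0,0,0,0.005]' 1 40
python3 -m handwheel '[-0.109,0.235,0,0,0,0,-0.109,0.235,0,0,0,0,-0.109,0.235,0,0,0,0,-0.109,0.235,0,0,0,0,-0.109,0.235,0,0,0,0]'
python3 -m handwheel '[-0.109,0.235,0,0,0,0,0,0,0,0,0,0,0,0,0,0,0,0]'
python3 - <<'E'
from tips import *
s,p,d,c,W,hsv,q=tips(); H,S,V=[hsv[...,i].astype(int) for i in range(3)]; Z=W[...,2]
y=Ro.from_quat(s["tcp_rot"]).as_matrix()[:,1]; P=np.array(s["eef_pos"]); print("psi",np.degrees(np.arctan2(y[1],y[0])).round(1))
m=(Z>.0085)&(Z<.016)&(np.hypot(W[...,0]-.4445,W[...,1]-.302)<.09)
for b,a,ce in blobs(m,300): r=rect(W,b); print("sign",r,ce.round(),"delta u",((r[0]/1000-P[:2])/.15).round(3))
# ledge
m=(Z>.032)&(Z<.12)&(abs(W[...,0]-.568)<.09)&(abs(W[...,1]-.387)<.07)&(d>0)
Pt=W[m]; print("ledge pts",len(Pt))
n0=np.array([-.433,-.24,.866]); o=np.array([.5755,.389,.07])
for _ in range(5):
    k=abs((Pt-o)@n0)<.004; mu=Pt[k].mean(0); n0=np.linalg.svd(Pt[k]-mu)[2][2]; n0*=np.sign(n0[2]); o=mu
print("n",n0.round(3),"slope",np.degrees(np.arccos(n0[2])).round(1),"yaw",np.degrees(np.arctan2(-n0[1],-n0[0])).round(1),k.sum(),"mu",mu.round(4)); print(cv2.minAreaRect((Pt[k][:,:2]*1000).astype(np.float32)))
br=(H>15)&(H<35)&(S>80)&(V>120)&(Z>.03)&(np.hypot(W[...,0]-.519,W[...,1]-.361)<.05); print("brass",br.sum(),W[br].mean(0).round(4),cv2.minAreaRect((W[br][:,:2]*1000).astype(np.float32)))
cv2.imwrite("pics/w4.png",p)
E
```

```text
time: 23.93
eef_pos: [0.5408, 0.0911, 0.145]
tcp_rot: [0.996, 0.086, -0.002, -0.0]
contact_force: [0.0, 0.6, 0.1]
opening: 1.006
finger_force: 0.0
time: 24.35
eef_pos: [0.459, 0.2671, 0.1452]
tcp_rot: [0.996, 0.086, -0.002, 0.001]
contact_force: [0.3, 0.7, 0.2]
opening: 0.999
finger_force: 0.0
time: 24.6
eef_pos: [0.4429, 0.3023, 0.1453]
tcp_rot: [0.996, 0.088, -0.002, 0.001]
contact_force: [0.2, -0.9, 0.3]
opening: 1.002
finger_force: 0.0
side -1 2581 tip z -0.0241 y range at tip [-0.0534 -0.0428 -0.0423] x [-0.0101  0.0106]
side 1 2631 tip z -0.0227 y range at tip [0.0424 0.0429 0.0533] x [-0.0099  0.0105]
eef [0.4429 0.3023 0.1453] open 1.002
psi -79.9
sign (array([441.5, 302.4]), array([130.3,  64.1]), 9.7, array([10.9, 12.2, 13.4]), 8686) [259. 171.] delta u [-0.009  0.001]
ledge pts 5782
n [-0.439 -0.23   0.869] slope 29.7 yaw 27.6 5125 mu [0.5443 0.3764 0.0516]
((543.3515625, 375.30340576171875), (59.07490539550781, 44.50287628173828), 27.363889694213867)
brass 843 [0.5171 0.3598 0.0485] ((519.2822875976562, 350.2264709472656), (23.10598373413086, 66.89717102050781), 10.73316478729248)
```

View pics/w4.png

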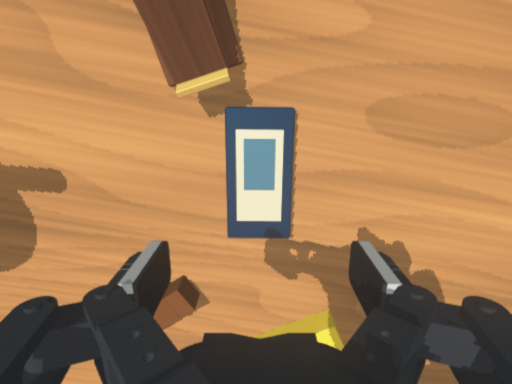

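The wrist view shows the sign at (259,171) between the open fingers, and the brass lip at (203,82). The ledge fit gives a 29.7° slope and 27.5° yaw, as expected. I go down on the sign.

```bash
python3 -m handwheel '[0,0,-0.22,0,0,0,0,0,-0.22,0,0,0,0,0,-0.22,0,0,0,0,0,-0.22,0,0,0,0,0,-0.12,0,0,0]' 1 40
python3 -m handwheel '[0,0,-0.03,0,0,0,0,0,-0.025,0,0,0,0,0,0,0,0,0]'
python3 -m handwheel '[0,0,0,0,0,0,0,0,0,0,0,0,0,0,0,0,0,0,0,0,0,0,0,0,0,0,0,0,0,0]' 0 50
python3 -m handwheel '[0,0,0.05,0,0,0,0,0,0.15,0,0,0,0,0,0.2,0,0,0,0,0,0.25,0,0,0,0,0,0.25,0,0,0]'
python3 -m handwheel '[0,0,0.2,0,0,0,0,0,0.2,0,0,0,0,0,0,0,0,0,0,0,0,0,0,0]'
python3 - <<'E'
from tips import *
s,p,d,c,W,hsv,q=tips(); Z=W[...,2]
y=Ro.from_quat(s["tcp_rot"]).as_matrix()[:,1]; P=np.array(s["eef_pos"]); print("psi",np.degrees(np.arctan2(y[1],y[0])).round(1),s["finger_force"])
m=(q[...,2]>-.06)&(q[...,2]<.02)&(abs(q[...,1])<.031)&(q[...,0]>.012)&(q[...,0]<.08)
Q=q[m]; mu=Q.mean(0); n=np.linalg.svd(Q-mu)[2][2]; print(len(Q),"held in tool x",np.percentile(Q[:,0],[1,50,99]).round(4),"y",np.percentile(Q[:,1],[1,99]).round(4),"top z",np.percentile(Q[:,2],[2,50,98]).round(4),"n",n.round(3))
cv2.imwrite("pics/w5.png",p)
E
```

```text
time: 25.07
eef_pos: [0.443, 0.2982, -0.0071]
tcp_rot: [0.996, 0.085, -0.004, 0.001]
contact_force: [-0.4, 0.4, -0.5]
opening: 1.002
finger_force: 0.0
time: 25.32
eef_pos: [0.4459, 0.3005, -0.0106]
tcp_rot: [0.996, 0.085, -0.0, 0.0]
contact_force: [0.3, -0.6, 0.8]
opening: 0.998
finger_force: 0.0
time: 25.73
eef_pos: [0.4472, 0.302, -0.0082]
tcp_rot: [0.996, 0.086, 0.002, -0.001]
contact_force: [-1.1, -1.8, 6.1]
opening: 0.729
finger_force: 55.5
time: 26.15
eef_pos: [0.4437, 0.3008, 0.125]
tcp_rot: [0.996, 0.086, -0.002, 0.0]
contact_force: [0.4, 1.2, -2.4]
opening: 0.73
finger_force: 55.4
time: 26.48
eef_pos: [0.446, 0.3018, 0.1867]
tcp_rot: [0.996, 0.086, 0.002, -0.001]
contact_force: [-0.2, 0.0, -2.3]
opening: 0.728
finger_force: 55.4
side -1 5347 tip z -0.0189 y range at tip [-0.0357 -0.019  -0.0012] x [-0.0193  0.0193]
side 1 4568 tip z -0.0191 y range at tip [0.0013 0.0181 0.0372] x [-0.0195  0.0194]
eef [0.446  0.3018 0.1867] open 0.728
psi -80.1 55.416187047958374
14885 held in tool x [0.0126 0.0383 0.0601] y [-0.0302  0.0303] top z [-0.0214 -0.0201 -0.0183] n [ 0.023  0.    -1.   ]
```

View pics/w5.png

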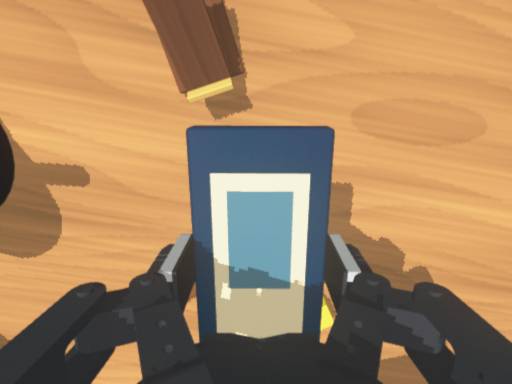

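The sign is held level, with its far edge at row 127 and its centre about 4 mm behind the TCP. I carry it over the easel and turn it to the ledge's yaw and slope.

```bash
python3 -m handwheel '[0.179,0.123,-0.036,0,0,0.039,0.179,0.123,-0.036,0,0,0.039,0.179,0.123,-0.036,0,0,0.039,0.179,0.123,-0.036,0,0,0.039,0.179,0.123,-0.036,0,0,0.039]'
python3 -m handwheel '[0,0,0,0.031,-0.059,0,0,0,0,0.031,-0.059,0,0,0,0,0.031,-0.059,0,0,0,0,0.031,-0.059,0,0,0,0,0.031,-0.059,0]'
python3 -m handwheel '[0,0,0,0,0,0,0,0,0,0,0,0,0,0,0,0,0,0]'
cat > sg.py <<'E'
from m import *
from scipy.spatial.transform import Rotation as Ro
s=ctrl.get_state(); P=np.array(s["eef_pos"]); T=Ro.from_quat(s["tcp_rot"]); M=T.as_matrix(); print("eef",P.round(4),"x",M[:,0].round(3),"y",M[:,1].round(3),"z",M[:,2].round(3),"f",round(s["finger_force"],1))
u=np.array([.768,.3998,.5]); n=np.array([-.4435,-.2309,.866]); v=np.cross(n,u); o=np.array([.573,.3902,.07]); L=np.stack([u,v,n])
print("tool x in ledge",(L@M[:,0]).round(3),"tool z in ledge",(L@M[:,2]).round(3))
for nm in("wrist","scene","top"):
    p,d,c=grab(nm); W,hsv=cloud(p,d,c); H,S,V=[hsv[...,i].astype(int) for i in range(3)]
    q=T.inv().apply((W-P).reshape(-1,3)).reshape(W.shape)
    blue=((H>98)&(H<125)&(S>100)&(V>30))
    if nm=="wrist": m=(q[...,2]>-.045)&(q[...,2]<.0)&(abs(q[...,1])<.031)&(q[...,0]>.012)&(q[...,0]<.09)
    else: m=(abs(q[...,2])<.04)&(abs(q[...,1])<.045)&(abs(q[...,0])<.09)&blue
    if m.sum()>30:
        Q=q[m]; l=(W[m]-o)@L.T; mu=W[m].mean(0); nn=np.linalg.svd(W[m]-mu)[2][2]; nn*=np.sign(nn[2])
        print(nm,m.sum(),"tool x",np.percentile(Q[:,0],[1,99]).round(4),"tool z",np.percentile(Q[:,2],[5,50,95]).round(4),"| ledge x",np.percentile(l[:,0],[1,99]).round(4),"y",np.percentile(l[:,1],[1,99]).round(4),"z",np.percentile(l[:,2],[5,50,95]).round(4),"n in ledge",(L@nn).round(3))
    a=(W-o)@L.T; w=(abs(a[...,0])<.07)&(abs(a[...,1])<.02)&(abs(a[...,2])<.012)&(d>0)
    if w.sum()>80: print(nm,"ledge surf z",np.median(a[w][:,2]).round(4),w.sum())
E
python3 sg.py
```

```text
time: 26.95
eef_pos: [0.5788, 0.3935, 0.1529]
tcp_rot: [0.971, 0.239, -0.003, 0.001]
contact_force: [0.3, -0.5, -1.4]
opening: 0.733
finger_force: 55.4
time: 27.37
eef_pos: [0.5777, 0.3927, 0.1533]
tcp_rot: [0.939, 0.229, 0.25, -0.062]
contact_force: [-0.5, -0.3, -1.8]
opening: 0.725
finger_force: 55.5
time: 27.62
eef_pos: [0.5795, 0.3935, 0.1565]
tcp_rot: [0.939, 0.229, 0.25, -0.062]
contact_force: [-0.5, -0.3, -1.8]
opening: 0.726
finger_force: 55.5
eef [0.5795 0.3935 0.1565] x [0.77  0.399 0.497] y [ 0.461 -0.887 -0.002] z [ 0.44   0.231 -0.868] f 55.5
tool x in ledge [ 1.    -0.001 -0.003] tool z in ledge [-0.003  0.002 -1.   ]
wrist 14928 tool x [0.0126 0.0602] tool z [-0.0215 -0.0205 -0.0192] | ledge x [0.0623 0.1098] y [-0.0305  0.0301] z [0.0903 0.0916 0.0926] n in ledge [ 0.027 -0.002  1.   ]
scene 208 tool x [-0.0589  0.0645] tool z [-0.0218 -0.0196 -0.0131] | ledge x [-0.0093  0.1141] y [-0.0337  0.0293] z [0.084  0.0906 0.0929] n in ledge [0.015 0.009 1.   ]
scene ledge surf z 0.0001 344
top 141 tool x [0.0187 0.0613] tool z [-0.025  -0.0206 -0.0155] | ledge x [0.0683 0.111 ] y [-0.0299  0.0275] z [0.0866 0.0916 0.096 ] n in ledge [0.034 0.025 0.999]
```

```bash
python3 -m handwheel '[0.005,0.003,-0.15,0.007,-0.013,0,0,0,-0.18,0,0,0,0,0,-0.13,0,0,0,0,0,-0.06,0,0,0,0,0,-0.03,0,0,0]'
python3 -m handwheel '[0,0,-0.02,0,0,0,0,0,-0.01,0,0,0,0,0,0,0,0,0]'
python3 sg.py
```

```text
time: 28.18
eef_pos: [0.58, 0.3938, 0.0731]
tcp_rot: [0.936, 0.228, 0.26, -0.065]
contact_force: [-0.2, 0.0, -0.8]
opening: 0.728
finger_force: 55.5
time: 28.43
eef_pos: [0.5814, 0.3945, 0.072]
tcp_rot: [0.935, 0.228, 0.263, -0.066]
contact_force: [0.3, -0.7, -2.1]
opening: 0.732
finger_force: 55.5
eef [0.5814 0.3945 0.072 ] x [0.757 0.393 0.522] y [ 0.462 -0.887 -0.003] z [ 0.462  0.243 -0.853] f 55.5
tool x in ledge [ 1.    -0.001  0.025] tool z in ledge [ 0.025  0.002 -1.   ]
wrist 14947 tool x [0.0126 0.0602] tool z [-0.0215 -0.0205 -0.0192] | ledge x [0.0212 0.0689] y [-0.0304  0.0302] z [0.0172 0.0184 0.0195] n in ledge [-0.001 -0.002  1.   ]
wrist ledge surf z 0.0107 83
scene 199 tool x [-0.0612  0.0622] tool z [-0.0214 -0.0191 -0.0129] | ledge x [-0.0525  0.071 ] y [-0.0334  0.026 ] z [0.0106 0.0163 0.0196] n in ledge [-0.015 -0.029  0.999]
top 99 tool x [0.0224 0.0593] tool z [-0.0246 -0.0195 -0.0149] | ledge x [0.031 0.068] y [-0.0285  0.0279] z [0.0131 0.0179 0.0229] n in ledge [-0.093  0.003  0.996]
```

```bash
python3 -m handwheel '[0,0,-0.015,0,0,0,0,0,-0.015,0,0,0,0,0,-0.01,0,0,0,0,0,0,0,0,0,0,0,0,0,0,0]'
python3 -m handwheel '[0,0,-0.005,0,0,0,0,0,0,0,0,0]'
python3 sg.py | grep -v top
```

```text
time: 29.0
eef_pos: [0.5805, 0.3941, 0.0649]
tcp_rot: [0.935, 0.228, 0.262, -0.065]
contact_force: [-0.3, -0.9, 0.4]
opening: 0.728
finger_force: 55.9
time: 29.17
eef_pos: [0.5806, 0.3942, 0.0649]
tcp_rot: [0.935, 0.229, 0.262, -0.065]
contact_force: [-4.3, -3.5, 4.4]
opening: 0.727
finger_force: 56.5
eef [0.5806 0.3942 0.0649] x [0.758 0.393 0.52 ] y [ 0.462 -0.887 -0.003] z [ 0.461  0.242 -0.854] f 56.5
tool x in ledge [ 1.    -0.001  0.024] tool z in ledge [ 0.024  0.002 -1.   ]
wrist 14836 tool x [0.0125 0.0601] tool z [-0.021  -0.0197 -0.0183] | ledge x [0.0169 0.0646] y [-0.0304  0.0302] z [0.0107 0.0119 0.0129] n in ledge [ 0.02  -0.001  1.   ]
wrist ledge surf z 0.0116 9079
scene 201 tool x [-0.0626  0.0633] tool z [-0.0222 -0.0187 -0.0125] | ledge x [-0.0582  0.0677] y [-0.0336  0.0246] z [0.0044 0.0107 0.0128] n in ledge [ 0.009 -0.027  1.   ]
scene ledge surf z 0.0112 158
```

```bash
python3 -m handwheel '[0,0,0,0,0,0,0,0,0,0,0,0,0,0,0,0,0,0,0,0,0,0,0,0]' 1
python3 -m handwheel '[-0.044,-0.023,0.087,0,0,0,-0.089,-0.046,0.173,0,0,0,-0.089,-0.046,0.173,0,0,0,-0.089,-0.046,0.173,0,0,0,0,0,0,0,0,0]'
python3 - <<'E'
from m import *
u=np.array([.768,.3998,.5]); n=np.array([-.4435,-.2309,.866]); v=np.cross(n,u); o=np.array([.573,.3902,.07]); L=np.stack([u,v,n])
print(ctrl.get_state()["eef_pos"])
for nm in("wrist","scene","top"):
    p,d,c=grab(nm); W,hsv=cloud(p,d,c); a=(W-o)@L.T
    H,S,V=[hsv[...,i].astype(int) for i in range(3)]
    if nm=="wrist": cv2.imwrite("pics/w6.png",p)
    nb=((H>98)&(H<125)&(S>90))
    m=(abs(a[...,0])<.09)&(abs(a[...,1])<.05)&(a[...,2]>.006)&(a[...,2]<.018)&(d>0)&(nb|(V>110)&(S<130))
    if m.sum()<40: continue
    l=a[m]; r=cv2.minAreaRect((l[:,:2]*1000).astype(np.float32)); nn=np.linalg.svd(l-l.mean(0))[2][2]
    print(nm,m.sum(),r,"z",np.percentile(l[:,2],[5,50,95]).round(4),"n",(nn*np.sign(nn[2])).round(3))
E
```

```text
time: 29.65
eef_pos: [0.5804, 0.394, 0.0637]
tcp_rot: [0.935, 0.228, 0.262, -0.065]
contact_force: [1.0, 0.3, 0.0]
opening: 1.001
finger_force: 0.0
time: 30.07
eef_pos: [0.5351, 0.3709, 0.1614]
tcp_rot: [0.934, 0.228, 0.267, -0.066]
contact_force: [1.1, 1.8, 0.3]
opening: 1.001
finger_force: 0.0
[0.53505123 0.37088928 0.1613657 ]
wrist 9193 ((-2.847118377685547, 0.18072128295898438), (64.18550872802734, 130.93338012695312), 89.8015365600586) z [0.0108 0.012  0.0131] n [ 0.001 -0.001  1.   ]
scene 465 ((-2.9026031494140625, -1.9459686279296875), (138.72787475585938, 65.58096313476562), 1.4465645551681519) z [0.0072 0.0118 0.0132] n [ 0.009 -0.034  0.999]
top 262 ((4.472114562988281, -0.3309917449951172), (58.770870208740234, 125.1853256225586), 88.22528839111328) z [0.0071 0.0109 0.0153] n [0.005 0.006 1.   ]
```

View pics/w6.png

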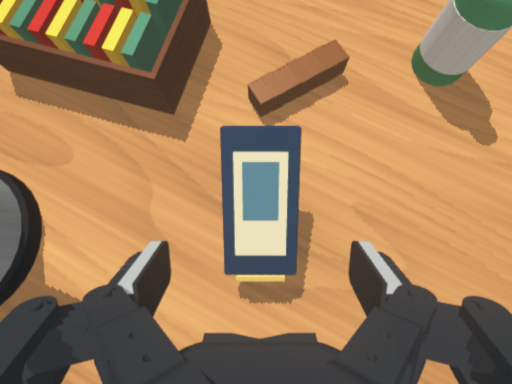

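The sign is seated flat against the brass lip at row 278: ledge x ≈ -3 mm, y ≈ 0 mm. I level the tool and check everything before logging the finish.

```bash
python3 -m handwheel '[0,0,0.05,-0.0324,0.0616,0,0,0,0.05,-0.0324,0.0616,0,0,0,0.05,-0.0324,0.0616,0,0,0,0.05,-0.0324,0.0616,0,0,0,0.05,-0.0324,0.0616,0]'
python3 -m handwheel '[-0.007,-0.266,0,0,0,-0.0276,-0.007,-0.266,0,0,0,-0.0276,-0.007,-0.266,0,0,0,-0.0276,-0.007,-0.266,0,0,0,-0.0276,-0.007,-0.266,0,0,0,-0.0276]'
python3 -m handwheel '[-0.007,-0.266,0,0,0,-0.0276,-0.007,-0.266,0,0,0,-0.0276,-0.007,-0.266,0,0,0,-0.0276,-0.007,-0.266,0,0,0,-0.0276,-0.007,-0.266,0,0,0,-0.0276]'
python3 -m handwheel '[-0.007,-0.266,0,0,0,-0.0276,-0.007,-0.266,0,0,0,-0.0276,-0.007,-0.266,0,0,0,-0.0276,-0.007,-0.266,0,0,0,-0.0276,-0.007,-0.266,0,0,0,-0.0276]'
python3 -m handwheel '[-0.007,-0.266,0,0,0,-0.0276,-0.007,-0.266,0,0,0,-0.0276,-0.007,-0.266,0,0,0,-0.0276,-0.007,-0.266,0,0,0,-0.0276,-0.007,-0.266,0,0,0,-0.0276]'
python3 -m handwheel '[0,0,0,0,0,0,0,0,0,0,0,0]'
python3 chk.py
python3 - <<'E'
from m import *
from scipy.spatial.transform import Rotation as Ro
s=ctrl.get_state(); T=Ro.from_quat(s["tcp_rot"]);P=np.array(s["eef_pos"]); y=T.as_matrix()[:,1]; print("psi",np.degrees(np.arctan2(y[1],y[0])).round(1),"z",T.as_matrix()[:,2].round(3))
t=np.array([.5123,-.427]); print("to squeeze pose, units",((t-P[:2])/.15).round(3),"z to .030",round((.030-P[2])/.15,3))
p,d,c=grab("top"); cv2.imwrite("pics/t9.png",cv2.resize(p[60:300,60:430],(800,519),interpolation=cv2.INTER_CUBIC))
E
```

```text
time: 30.63
eef_pos: [0.5336, 0.3698, 0.1909]
tcp_rot: [0.971, 0.237, -0.004, 0.001]
contact_force: [0.6, 0.6, -0.6]
opening: 1.0
finger_force: 0.0
time: 31.05
eef_pos: [0.5277, 0.1687, 0.1894]
tcp_rot: [0.992, 0.13, -0.002, 0.0]
contact_force: [0.3, 0.1, -0.8]
opening: 1.0
finger_force: 0.0
time: 31.47
eef_pos: [0.5224, -0.0309, 0.19]
tcp_rot: [1.0, 0.022, -0.002, -0.0]
contact_force: [0.1, 0.2, 0.7]
opening: 1.0
finger_force: 0.0
time: 31.88
eef_pos: [0.5171, -0.2305, 0.1898]
tcp_rot: [0.996, -0.087, -0.002, -0.001]
contact_force: [0.8, 0.3, 0.2]
opening: 1.007
finger_force: 0.0
time: 32.3
eef_pos: [0.5119, -0.4299, 0.1891]
tcp_rot: [0.981, -0.194, -0.002, -0.001]
contact_force: [1.4, -0.5, 0.6]
opening: 1.003
finger_force: 0.0
time: 32.47
eef_pos: [0.5116, -0.4299, 0.1888]
tcp_rot: [0.981, -0.194, -0.002, -0.001]
contact_force: [0.1, -0.2, -0.5]
opening: 1.002
finger_force: 0.0
eef [ 0.5116 -0.4299  0.1888] t 32.5
top on cup [ 623.8 -245.8] [121.5  32.3] 8.9 [78.3 81.9 85.8]
top on cup [625.7 -86.1] [120.7  30.1] 7.3 [78.2 82.1 85.9]
top on cup [452.8 -79.8] [ 30.4 117.9] 174.4 [78.4 81.8 85.7]
top foot [ 472.8 -268.4] [24.1 47.6] 130.8 [49.5 52.  54.8]
scene on cup [451.8 -80.4] [ 30.4 121.9] 174.5 [79.7 82.5 84.9]
scene on cup [625.1 -86.7] [121.2  30.1] 7.6 [80.1 82.7 84.7]
scene on cup [ 622.8 -246.8] [122.2  30.2] 9.5 [79.9 82.7 84.7]
scene foot [ 464.5 -278. ] [49.3 49.4] 136.4 [49.7 52.2 54.3]
wrist on cup [ 609.4 -249.7] [96.4 32.1] 9.3 [79.1 82.1 83.3]
wrist table [ 619.3 -266.3] [68.  30.4] 3.5 [26.4 29.8 33.5]
wrist table [ 470.9 -290.5] [68.2 38.7] 37.3 [26.3 30.1 33.7]
psi -112.2 z [-0.002  0.002 -1.   ]
to squeeze pose, units [-0.002 -0.002] z to .030 -1.07
```

View pics/t9.png

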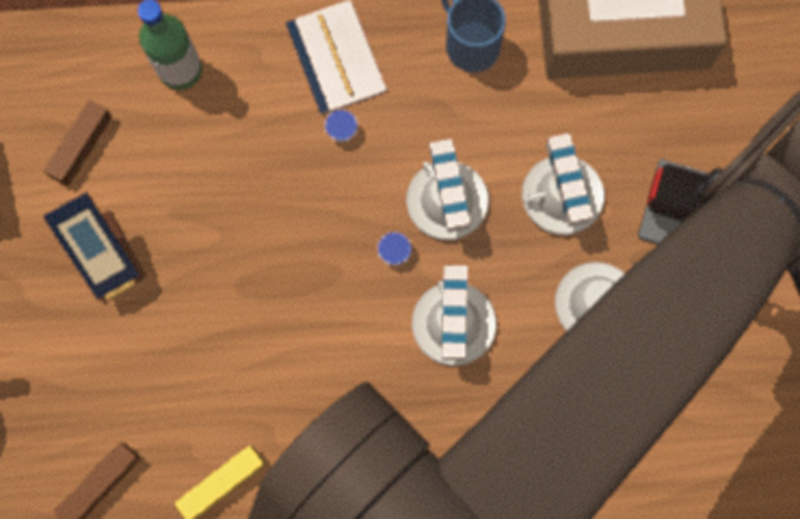

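The top crop shows all three cartons on cups at (450,185), (571,178) and (455,311). The sign is on the easel at (95,246), the creamers at (341,125) and (395,249) are where they were, and no fourth carton is visible. Now the finish squeeze.

```bash
python3 -m handwheel '[0,0,-0.214,0,0,0,0,0,-0.214,0,0,0,0,0,-0.214,0,0,0,0,0,-0.214,0,0,0,0,0,-0.214,0,0,0]' 1 25
python3 -m handwheel '[0,0,0,0,0,0,0,0,0,0,0,0]'
python3 -m handwheel '[0,0,0,0,0,0,0,0,0,0,0,0,0,0,0,0,0,0,0,0,0,0,0,0,0,0,0,0,0,0]' 0.3 25
python3 -m handwheel '[0,0,0,0,0,0,0,0,0,0,0,0,0,0,0,0,0,0,0,0,0,0,0,0]'
python3 - <<'E'
from h import *
p,d,c=grab("wrist"); cv2.imwrite("pics/sq9.png",p[80:,90:420])
E
```

```text
time: 33.08
eef_pos: [0.5133, -0.4264, 0.0308]
tcp_rot: [0.981, -0.192, 0.0, 0.0]
contact_force: [-0.1, -0.8, -0.1]
opening: 1.0
finger_force: 0.0
time: 33.25
eef_pos: [0.5119, -0.4255, 0.0297]
tcp_rot: [0.981, -0.192, -0.002, -0.002]
contact_force: [0.2, -0.0, 0.7]
opening: 1.0
finger_force: 0.0
time: 33.67
eef_pos: [0.5133, -0.4309, 0.0358]
tcp_rot: [0.982, -0.191, 0.001, 0.003]
contact_force: [-3.4, -1.2, 6.5]
opening: 0.476
finger_force: 27.9
time: 34.0
eef_pos: [0.5133, -0.4309, 0.0358]
tcp_rot: [0.982, -0.191, 0.001, 0.003]
contact_force: [-3.9, -1.5, 6.6]
opening: 0.479
finger_force: 27.8
```

View pics/sq9.png

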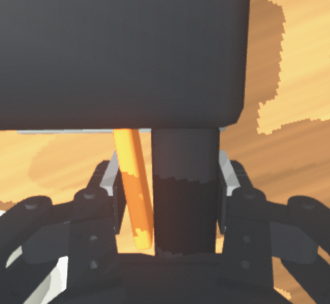

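The trigger is squeezed in against the grip, its tip at (145,248). I release, rise and check the final state.

```bash
python3 -m handwheel '[0,0,0,0,0,0,0,0,0,0,0,0,0,0,0,0,0,0,0,0,0,0,0,0,0,0,0,0,0,0]' 1
python3 -m handwheel '[0,0,0.1,0,0,0,0,0,0.2,0,0,0,0,0,0.25,0,0,0,0,0,0.25,0,0,0,0,0,0.25,0,0,0]'
python3 -m handwheel '[0,0,0,0,0,0,0,0,0,0,0,0,0,0,0,0,0,0,0,0,0,0,0,0]'
python3 chk.py
python3 - <<'E'
from m import *
from scipy.spatial.transform import Rotation as Ro
s=ctrl.get_state(); T=Ro.from_quat(s["tcp_rot"]);P=np.array(s["eef_pos"])
p,d,c=grab("wrist"); W,hsv=cloud(p,d,c); q=T.inv().apply((W-P).reshape(-1,3)).reshape(W.shape); H,S,V=[hsv[...,i].astype(int) for i in range(3)]
m=(W[...,2]>.064)&(W[...,2]<.076)&(V>110)&(S>120)&(abs(q[...,0])<.06)&(abs(q[...,1])<.05)
Q=q[m]; k=np.argsort(Q[:,0]); print(m.sum(),"trigger tip",np.median(Q[k[:20]],0).round(4),"root",np.median(Q[k[-20:]],0).round(4))
E
```

```text
time: 34.47
eef_pos: [0.5124, -0.4283, 0.0316]
tcp_rot: [0.981, -0.193, -0.0, 0.0]
contact_force: [0.5, 0.0, 0.8]
opening: 0.999
finger_force: 0.0
time: 34.88
eef_pos: [0.5124, -0.4281, 0.1918]
tcp_rot: [0.981, -0.193, 0.0, 0.0]
contact_force: [-0.2, -0.6, -0.1]
opening: 1.003
finger_force: 0.0
time: 35.22
eef_pos: [0.5119, -0.4274, 0.1876]
tcp_rot: [0.981, -0.193, -0.001, -0.001]
contact_force: [-0.4, -0.5, -0.6]
opening: 1.001
finger_force: 0.0
eef [ 0.5119 -0.4274  0.1876] t 35.2
top on cup [ 623.7 -245.8] [120.4  31.3] 9.1 [78.  81.9 85.7]
top on cup [625.7 -86.1] [121.   30.8] 7.3 [78.3 82.  85.5]
top on cup [452.6 -79.9] [ 30.3 119.1] 174.3 [78.1 81.9 85.9]
top foot [ 474.7 -269.1] [22.2 46.1] 130.7 [49.6 51.8 54.4]
scene on cup [435.4 -78.9] [30.2 83.8] 174.6 [80.3 82.6 84.3]
scene on cup [497.8 -84.7] [28.5 31.6] 178.7 [78.6 83.  85.1]
scene on cup [624.9 -86.6] [121.1  30.4] 7.7 [80.3 82.6 84.6]
scene on cup [ 622.8 -246.8] [121.4  30.4] 9.5 [79.7 82.5 85. ]
scene foot [ 464.5 -277. ] [47.5 51.4] 165.7 [49.7 52.3 54.6]
wrist on cup [ 608.1 -250. ] [93.6 31.9] 9.2 [79.  82.1 83.3]
wrist table [ 619.4 -266.5] [67.6 30.4] 4.4 [26.4 30.  33.6]
wrist table [ 471.2 -291. ] [67.5 37.9] 38.0 [26.4 30.  33.5]
581 trigger tip [-0.026  -0.0238  0.1164] root [ 0.0316 -0.0175  0.117 ]
```

```bash
python3 -c "
from plant import ctrl
print(ctrl.sign_off())"
```

```text
the job is handed in; nothing more can be done
None
```

The job is handed in at about 35 s of the 208 s allowed: both trigger squeezes were made, all three cartons found lie level and centred on cups, and the sign sits flat against the easel's lip (no verdict was returned).

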